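# Change over the slide carriers on a warm-air dryer

### The job

Change the batch on the slide dryer: click its selector back to off (the red mark) before touching any carrier, then lift the dry, yellow-gripped carriers off the rail and stand them upright in the reading tray, and hang every wet, blue-gripped carrier on the rail with both hook tabs through the slots and pressed down until they engage. Only when all are in place click the selector forward to setting 3, and leave it there; if a carrier needs handling again after that, switch off first and back to 3 afterwards. Leave the bottle, the jar and the slide box where they are.

Things in the scene. Friction and masses are not known exactly. Their poses are not given: they have to be found in the camera images.
- wet0_grip (a point): wet slide carrier (blue grip bar), on the bench at the start; 2 or 3 of wet0-2 exist, absent ones read None. Upright steel basket 84 (x) x 50 (y) mm, 74 high, 0.24 kg, slides up to 30 mm high; on top a bar 60 (x) x 14 (y) x 30 high. Point: the bar's centre, 55 mm above the underside, 46 mm from the outer face of the back plate, to which its x axis points; z up.
- wet1_grip (a point): as wet0. Hooks of all carriers: two tabs 8 mm wide on the back plate (+x end; 50 wide, 74 high, 4 thick) at y = -18 and +18 mm of this point. Each runs 10.5 mm straight back, its underside 7 mm and its top 13 mm above this point, and ends in a lip 4 mm thick reaching down to 3 mm below this point: a gap of 6.5 mm between lip and plate.
- wet2_grip (a point): as wet0.
- dry0_grip (a point): dry, finished slide carrier (yellow grip bar), of the same shape and point as wet0, hanging engaged on the dryer's rail at the start; 2 or 3 of dry0-2 exist, in any bays, absent ones read None. To take one off: up 13 mm or a little more (16 at most), then straight out along its -x by more than 15 mm.
- dry1_grip (a point): as dry0.
- dry2_grip (a point): as dry0.
- bay0 (a point): first of the 3 hanging bays of the dryer's rail (bay0 at the +y end, 105 mm apart). Point: where the grip bar centre of a hung carrier comes; x axis points into the rail like the hung carrier's; z up. The rail, a 4 mm plate, has its face 46 mm beyond (+x) and its top edge 41 mm above. A hung carrier sags forward a little, its grip centre 2 mm lower and 2 mm nearer the robot.
- bay1 (a point): as bay0, the middle one. Each bay has two upright slots at y = -18 and +18 mm of this point, 14 mm wide, from 7 to 29 mm above it. The tabs go in with the carrier 10 to 16 mm higher than hung (13 is the middle) until the back plate meets the rail, then down until they rest on the slots' lower edges.
- bay2 (a point): as bay0, at the -y end. A hung carrier's underside is 30 mm above the blower base, which reaches 45 mm towards the robot from this point. A carrier that is let go may come to stand on that base: it can be taken up again from there.
- dryer: bench-top warm-air slide dryer, fixed: white blower base (330 mm in y, 50 high), above it a slotted steel rail along y on posts (top edge 176 mm above the bench), at the -y end a control pod 110 x 110 mm, 100 high, with the selector on top. Origin on the bench below the middle of the rail's front face; x axis points from the hung carriers into the rail; z up.
- selector (a joint): the dryer's rotary selector, axis upright, a click every 30 degrees: off = 0 rad (red bar mark), settings 1 to 5 at 0.524, 1.047, 1.571, 2.094, 2.618 (white dots, counted from the red mark). Grows clockwise seen from above. It springs into the nearest click when let go; passing a click takes 0.12 N m. It starts at a setting from 2 to 5.
- selector_grip (a point): the selector's black bar handle, 66 long x 14 wide x 36 mm high, on a disc 56 mm across. Point: on the turning axis, 14 mm below the bar's top and 22 mm above the disc. x axis along the bar, towards the end with the white pointer line; it turns with the selector; z up.
- tray: loose aluminium reading tray, 156 (x) x 216 (y) mm outside, 18 high, walls and floor 3 mm, 0.9 kg. Origin at the centre of its underside. Room for three carriers side by side, grip bars along its x axis, e.g. at y = -70, 0 and +70 mm.
- mountant: bystander: amber bottle, 56 mm across, 120 mm high; origin under its centre.
- stain_jar: bystander: open green glass jar, 72 mm across, 85 mm high; origin under its centre.
- slide_box: bystander: closed green slide box, 90 x 160 x 32 mm high; origin under its centre.

How it is judged:
On the way, in this order (a step that is already met when the one before it is completed fails the run):
1. the selector is clicked to off (value of joint selector between -0.13 and 0.13 rad), for 0.2 s.
2. with the selector off, every dry carrier stands in the tray and every wet carrier hangs engaged on the rail (all of step 1 and x of wet0_grip in the frame of dryer between -0.053 and -0.041 m and z of wet0_grip in the frame of dryer between 0.126 and 0.14 m and angle between each of wet0_grip, wet1_grip, wet2_grip's own z axis and vertical below 0.15 rad and angle between the x axis of each of wet0_grip, wet1_grip, wet2_grip and the x axis of dryer, either way round below 0.15 rad and x of wet1_grip in the frame of dryer between -0.053 and -0.041 m and z of wet1_grip in the frame of dryer between 0.126 and 0.14 m and x of wet2_grip in the frame of dryer between -0.053 and -0.041 m and z of wet2_grip in the frame of dryer between 0.126 and 0.14 m and x of dry0_grip in the frame of tray between -0.05 and 0.05 m and y of dry0_grip in the frame of tray between -0.085 and 0.085 m and z of dry0_grip in the frame of tray between 0.052 and 0.064 m and angle between each of dry0_grip, dry1_grip, dry2_grip's own z axis and vertical below 0.12 rad and x of dry1_grip in the frame of tray between -0.05 and 0.05 m and y of dry1_grip in the frame of tray between -0.085 and 0.085 m and z of dry1_grip in the frame of tray between 0.052 and 0.064 m and x of dry2_grip in the frame of tray between -0.05 and 0.05 m and y of dry2_grip in the frame of tray between -0.085 and 0.085 m and z of dry2_grip in the frame of tray between 0.052 and 0.064 m), for 0.2 s.
3. the selector is clicked to setting 3 (value of joint selector between 1.4408 and 1.7008 rad), for 0.2 s.
At the end, for the whole second after the job is handed in: Selector at setting 3 (within 0.13 rad); every wet carrier hung, tabs through the slots and down (grip centre within 6 mm of hung distance, 7 mm of hung height, 0.15 rad of upright and square); every dry carrier on the tray floor, upright within 0.12 rad; all at rest (all of step 3 and x of wet0_grip in the frame of dryer between -0.053 and -0.041 m and z of wet0_grip in the frame of dryer between 0.126 and 0.14 m and angle between each of wet0_grip, wet1_grip, wet2_grip's own z axis and vertical below 0.15 rad and angle between the x axis of each of wet0_grip, wet1_grip, wet2_grip and the x axis of dryer, either way round below 0.15 rad and x of wet1_grip in the frame of dryer between -0.053 and -0.041 m and z of wet1_grip in the frame of dryer between 0.126 and 0.14 m and x of wet2_grip in the frame of dryer between -0.053 and -0.041 m and z of wet2_grip in the frame of dryer between 0.126 and 0.14 m and x of dry0_grip in the frame of tray between -0.05 and 0.05 m and y of dry0_grip in the frame of tray between -0.085 and 0.085 m and z of dry0_grip in the frame of tray between 0.052 and 0.064 m and angle between each of dry0_grip, dry1_grip, dry2_grip's own z axis and vertical below 0.12 rad and x of dry1_grip in the frame of tray between -0.05 and 0.05 m and y of dry1_grip in the frame of tray between -0.085 and 0.085 m and z of dry1_grip in the frame of tray between 0.052 and 0.064 m and x of dry2_grip in the frame of tray between -0.05 and 0.05 m and y of dry2_grip in the frame of tray between -0.085 and 0.085 m and z of dry2_grip in the frame of tray between 0.052 and 0.064 m and linear speed of each of wet0, wet1, wet2, dry0, dry1, dry2 below 0.03 m/s); the robot touches nothing.
It fails at once if a carrier is handled while the dryer is switched on (value of joint selector above 0.3 rad and (contact force between the fingers and wet0 above 1 N or contact force between the fingers and wet1 above 1 N or contact force between the fingers and wet2 above 1 N or contact force between the fingers and dry0 above 1 N or contact force between the fingers and dry1 above 1 N or contact force between the fingers and dry2 above 1 N)).
It fails at once if a bystander object is pushed away by more than 30 mm (distance of any of mountant, stain_jar, slide_box from where it was at the start of the episode above 0.03 m).
Of wet0, wet1, wet2 only 2 to 3 are there at a start; the rules pass over those that are not, and their reading is None.
Of dry0, dry1, dry2 only 2 to 3 are there at a start; the rules pass over those that are not, and their reading is None.
At some moment in a run one of wet0, wet1, wet2, tray may be knocked a few centimetres aside while the robot is not near it.
Once in a run the grip may slacken for a moment while it holds something.
It also fails if it takes over 210 s, if anything falls off the work surface, if the arm or the gripper's body presses on something with over 40 N, if the wrist force passes 120 N, or if a joint passes its speed limit or range.

### The arm

A 6-joint arm with a two-finger parallel gripper is mounted at the origin on the work surface. World frame = base frame: x ahead of the robot, y to its left, z up, the work surface at z = 0. Lengths are in m, angles in rad, forces in N, time in s.
With the tool pointing down it reaches from about 0.25 to 0.775 m from the base axis. Payload 4 kg.
Tool frame: the origin (TCP) lies on the centre line of the jaws, within the pads' length; the fingertips stand 8 mm ahead of it and the grasp point (between the pads) lies 11 mm behind it; z points along the fingers, y is the direction in which the jaws open and shut (so a half turn about z gives the same grasp; the last joint's range is limited). The gripper opens to 94 mm and grips with 3 to 60 N. Pads are 16 mm wide; open, the fingers measure 119 mm over their backs; the gripper's body (75 mm by 177 mm) begins 78 mm behind the grasp point.
Start: joints at [1.185, 0.087, 1.371, -0, 1.684, -0.103], TCP at [0.153, 0.528, 0.214] pointing down, gripper open.
Joint ranges: [-3.1, 3.1], [-0.76, 2.03], [0.27, 2.55], [-1.08, 4.22], [0.17, 2.65], [-2.57, 2.57]. Speed limits (rad/s): [2.79, 2.79, 3.14, 3.14, 3.14, 3.14].

### API

Orientations are given as [roll, pitch, yaw] about the fixed x, y, z axes, in that order (R = Rz(yaw) Ry(pitch) Rx(roll)).
In Python, from bench import * gives the robot as it stands.
- The arm moves only by the tool step_arm, never from a script. Its argument "steps" is a list of rows, each an object of numbers: "jaw": the opening, from 0 (shut) to 1 (fully open); "tx", "ty", "tz": the shift along the tool's x, y, z in m; "ax", "ay", "az": the turn, a rotation vector about the tool's x, y, z in rad. In form: [{"jaw": .., "tx": .., "ty": .., "tz": .., "ax": .., "ay": .., "az": ..}, ...]. A call has 1 to 8 rows; each row is the pose to reach, as a shift and turn from the pose measured when the call began, along the tool's axes at that moment; what a row does not reach only later rows make up. A row lasts 1/10 s, in which the tool goes at most 50 mm and 8.59 degrees, less where a joint would pass 70% of its speed; a pose out of reach is approached as far as the arm can. A call with a gripper value outside its range is refused whole. The fingers move at their own pace and stop on an object; the grip force is fixed at half the most. Time passes only in rows, so rows that repeat a pose let the fingers close. It gives the time, the measured TCP pose, the force and the opening at its end, in the units of the state.
- get_obs(): the state, without advancing time (a new reading comes with each control period).
- snapshot(name): name is "scene" or "top"; returns (picture, depth): 420x560x3 uint8, red, green, blue; 420x560 float32, m along the optical axis (not along the pixel's ray), 0 where there is no reading.
- camera_model(name): a dict with "intrinsics" (3x3 intrinsics, pixels), "origin" and "orientation" of the camera in the world. Camera axes: x right, y down, z forward; pixel columns grow to the right and rows downward; lengths in m; the calibration is good to about 2 mm. A picture is of the moment at which its call begins. camera_model takes no time and is no camera call.
- close_job(): hands the job in, once; it reports no verdict.
Trained networks look in the newest picture that a camera, given by its name, has taken for a name from the list of things; names that differ only in an ending like _2 or _b are one class to them, and where a whole thing is asked for, a point or a joint stands for the part that bears it (a point fixed in the world has none). Each returns a list of dicts, best first, with "confidence" (0 to 1); they miss things now and then, are a little off and sometimes report something else, mostly with a low value. They report only what shows in the picture. A call takes as long as a camera call.
- silhouettes(camera, query): "pixels" (420x560 bool, what is visible of it) and "rect" ([left, top, right, bottom] in pixels, round what is visible of it).
The state is a dict: "time": time; "joint_positions": joint angles; "qvel": joint speeds; "joint_torque": joint torques, N m; "tool_pos": TCP position; "ee_rot": TCP orientation; "wrist_force": force on the tool from outside, world axes, zero at the start; "wrist_torque": the same for the moment, N m; "width": finger opening in m.
Only numpy, scipy, OpenCV 4.12 (cv2) and the standard library are available. Lean on these libraries where they do the work, as an engineer would, in place of code of your own. Each camera call takes 0.05 s, during which the arm holds its last target. There are 200 camera calls.

## Working session

There is one attempt and no reset: what is moved stays moved. The work goes in short steps, Python scripts to look and compute and a tool call to move; the robot and the scene stay as the last step left them, time stands still between calls to the robot, and variables do not carry over. Pictures are saved under pics/ and viewed, about 12 in all and at most 16, crops included, and the job is handed in when it is done.

Besides the shell and the picture viewer there is one more tool, called after "Call:" as name([rows], argument=value, ...), one row to a line, values as JSON. step_arm: Moves the arm, as the interface text tells. Its arguments: {"type":"object","properties":{"steps":{"type":"array"}},"required":["steps"]}

```bash
ls; mkdir -p pics; cat > h.py <<'E'
from bench import *
import numpy as np, cv2
from scipy.spatial.transform import Rotation as R
def cam(n):
    c=camera_model(n);o=np.array(c["orientation"])
    Rm=o if o.shape==(3,3) else R.from_euler('xyz',o).as_matrix()
    return np.array(c["intrinsics"]),np.array(c["origin"]),Rm
def cloud(n,d):
    K,o,Rm=cam(n);v,u=np.mgrid[0:420,0:560]
    p=np.stack([(u-K[0,2])/K[0,0]*d,(v-K[1,2])/K[1,1]*d,d],-1)@Rm.T+o
    p[d==0]=np.nan
    return p
def save(name,img): cv2.imwrite('pics/'+name+'.png',img[...,::-1])
E
python3 - <<'E'
from h import *
print(get_obs())
for n in("scene","top"):
    print(camera_model(n)); im,d=snapshot(n); save(n+'0',im); np.savez('/tmp/'+n,im=im,d=d)
    P=cloud(n,d)
    for q in ["wet0_grip","dry0_grip","selector_grip","tray","dryer","mountant","stain_jar","slide_box"]:
        for s in silhouettes(n,q):
            m=s["pixels"]&(d>0)
            print(n,q,round(s["confidence"],2),s["rect"],m.sum(),np.nanmedian(P[m],0).round(3) if m.any() else '')
E
```

```text
pics
{'time': 0.0, 'joint_positions': array([ 1.18489583e+00,  8.79320620e-02,  1.37223256e+00, -3.48405655e-05,
        1.68359538e+00, -1.03088043e-01]), 'qvel': array([ 0.00032366, -0.00028468, -0.00106166, -0.0004558 ,  0.0015603 ,
       -0.00121679]), 'joint_torque': array([-9.72524831e-04, -3.40171051e+01, -3.02430403e+01,  7.15825777e-02,
        3.28325015e-02, -1.77363090e-04]), 'tool_pos': array([0.15329143, 0.52765645, 0.2123277 ]), 'ee_rot': array([-3.13943325e+00, -1.88588282e-04,  2.85877611e+00]), 'wrist_force': array([-0.325451  ,  0.32264214, -0.24616063]), 'wrist_torque': array([0.03972179, 0.01295692, 0.00679386]), 'width': 0.09403417299366755}
{'intrinsics': array([[498.47637273,   0.        , 273.12738157],
       [  0.        , 498.47637273, 215.83111599],
       [  0.        ,   0.        ,   1.        ]]), 'origin': array([1.48333148, 0.50502231, 1.05157546]), 'orientation': array([-2.29800675, -0.00498267,  2.06335707])}
scene wet0_grip 0.65 [324.3, 255.3, 361.1, 294.1] 734 [0.601 0.246 0.031]
scene dry0_grip 0.68 [261.1, 224.5, 291.4, 258.1] 265 [0.63  0.07
[... 1386 characters left out ...]
, 411.5, 202.5] 470 [ 0.602 -0.258  0.125]
top selector_grip 0.22 [109.1, 213.3, 141.9, 255.3] 831 [0.52  0.414 0.028]
top tray 0.86 [254.1, 226.5, 341.7, 292.4] 4856 [ 0.444 -0.021  0.003]
top tray 0.69 [228.3, 148.5, 422.5, 218.2] 6568 [ 0.633 -0.132  0.054]
top tray 0.44 [183.9, 187.5, 208.2, 230.5] 817 [0.578 0.238 0.026]
top mountant 0.61 [186.3, 135.1, 210.0, 161.9] 539 [0.722 0.215 0.083]
top mountant 0.59 [250.7, 225.5, 341.4, 294.1] 4891 [ 0.445 -0.02   0.003]
top stain_jar 0.98 [431.9, 248.6, 476.0, 274.1] 896 [ 0.434 -0.423  0.051]
top stain_jar 0.67 [229.6, 147.6, 421.6, 220.2] 6782 [ 0.633 -0.123  0.053]
top slide_box 0.67 [359.8, 235.4, 431.1, 285.1] 2389 [ 0.434 -0.266  0.031]
```

```bash
python3 - <<'E'
from h import *
a=np.load('/tmp/scene.npz')['im'];b=np.load('/tmp/top.npz')['im']
A=cv2.resize(a[140:340,130:430],(800,533),interpolation=cv2.INTER_CUBIC)
B=cv2.resize(b[110:330,80:500],(800,419),interpolation=cv2.INTER_CUBIC)
save('s1',A);save('t1',B)
E
```

```text
(no output)
```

View pics/s1.png

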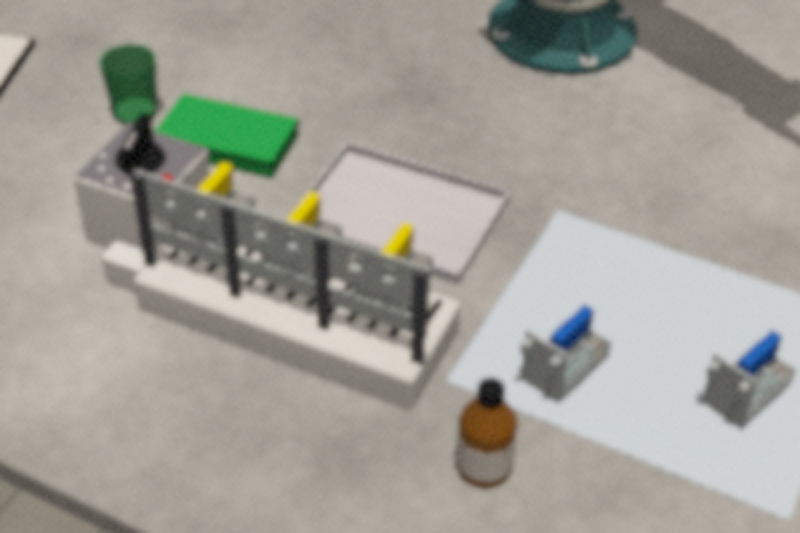

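View pics/t1.png

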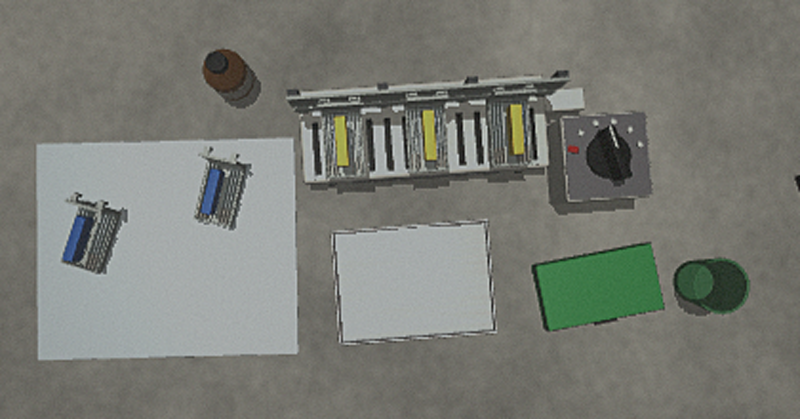

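The pictures show three yellow bars on the rail at crop columns 341, 430 and 516, two blue carriers at (75,240) and (212,190), and an empty tray at (415,282). The pod's red mark is at (573,149), and the pointer is roughly up, near setting 3. Next I fit the poses.

```bash
cat >> h.py <<'E'
def grab(n):
    im,d=snapshot(n); return im,d,cloud(n,d)
def colmask(im,c):
    h=cv2.cvtColor(im,cv2.COLOR_RGB2HSV)
    lo,hi={'y':((22,120,90),(36,255,255)),'b':((105,120,60),(125,255,255))}[c]
    return cv2.inRange(h,lo,hi)>0
def fitrect(xy):
    (cx,cy),(w,h),a=cv2.minAreaRect((np.asarray(xy)*1000).astype(np.float32))
    if w<h: a+=90; w,h=h,w
    a=(a+90)%180-90
    return np.array([cx,cy])/1000,(round(w),round(h)),round(float(a),1)
def bars(im,P,c):
    n,l,st,_=cv2.connectedComponentsWithStats(colmask(im,c).astype(np.uint8))
    out=[]
    for i in range(1,n):
        if st[i,4]<60: continue
        p=P[l==i];p=p[~np.isnan(p[:,2])]; zt=np.percentile(p[:,2],90)
        t=p[np.abs(p[:,2]-zt)<.006]
        c0,s,a=fitrect(t[:,:2])
        out.append((c0.round(4),t[:,:2].mean(0).round(4),round(float(np.median(t[:,2])),4),s,a,len(t)))
    return out
E
python3 - <<'E'
from h import *
z=np.load('/tmp/top.npz');im,d=z['im'],z['d'];P=cloud('top',d)
for c in 'yb':
    for b in bars(im,P,c): print(c,*b)
# rail top edge
m=(P[...,2]>.168)&(P[...,2]<.185)&(P[...,0]>.62)
p=P[m]; c,s,a=fitrect(p[:,:2]);print('rail',c,s,a,len(p),np.median(p[:,2]), np.polyfit(p[:,1],p[:,0],1))
# selector
m=(P[...,2]>.125)&(P[...,1]<-.2)&(P[...,1]>-.33)&(P[...,0]>.5)
p=P[m];print('sel',fitrect(p[:,:2]),len(p),np.percentile(p[:,2],[10,50,90]))
m=(np.abs(P[...,2]-.1)<.008)&(P[...,1]<-.18)&(P[...,1]>-.36)&(P[...,0]>.5)&(P[...,0]<.7)
p=P[m];print('pod',fitrect(p[:,:2]),len(p))
m=(P[...,2]>.010)&(P[...,2]<.024)&(P[...,0]<.53)&(P[...,0]>.33)&(np.abs(P[...,1]+.02)<.15)
p=P[m];print('tray',fitrect(p[:,:2]),len(p))
g=P[(np.abs(P[...,2])<.01)];print('bench z',np.median(g[:,2]),'n')
C=cv2.resize(im[160:225,370:430],(738,800)[:2][::1] if 0 else (540,585),interpolation=cv2.INTER_CUBIC);save('sel1',C)
E
```

```text
y [ 0.6346 -0.1426] [ 0.6348 -0.1425] 0.1471 (58, 13) 2.5 150
y [ 0.6302 -0.0376] [ 0.6306 -0.0374] 0.1472 (58, 13) 2.3 144
y [0.6256 0.0684] [0.6254 0.0684] 0.1476 (58, 13) 3.1 148
b [0.5732 0.2444] [0.5732 0.244 ] 0.0699 (58, 13) -13.7 122
b [0.5165 0.4214] [0.5164 0.4212] 0.0701 (58, 14) -17.6 121
rail [ 0.68468237 -0.03465768] (329, 13) -87.4 443 0.1750704022791557 [-0.04759628  0.67991273]
sel (array([ 0.60417645, -0.26356091]), (66, 15), 17.5) 241 [0.13090848 0.14354639 0.14597685]
pod (array([ 0.61985071, -0.25108337]), (142, 135), 2.7) 1644
tray (array([ 0.44571506, -0.01931708]), (216, 156), -86.9) 382
bench z -0.00014567592619907366 n
```

View pics/sel1.png

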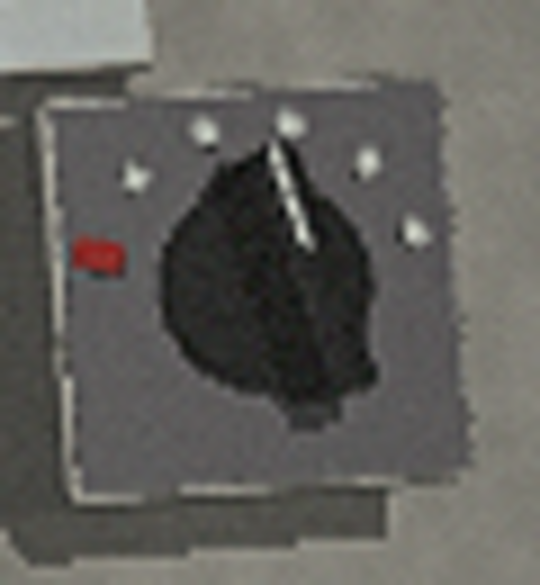

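The bar's yaw is 17.5°, which fits the setting 2 dot direction (about 19°). So off is 60° counter-clockwise from there. I'll write a move calculator.

```bash
cat >> h.py <<'E'
def rel(x,y,z,h):
    """TCP target, heading of tool x in deg -> shift & turn in tool axes"""
    o=get_obs();R0=R.from_euler('xyz',o['ee_rot']);Rt=R.from_euler('z',h,degrees=True)*R.from_euler('x',np.pi)
    s=R0.inv().apply(np.array([x,y,z])-o['tool_pos']);w=(R0.inv()*Rt).as_rotvec()
    print('t',s.round(4),'a',w.round(4),'rows',round(max(np.linalg.norm(s)/.05,np.degrees(np.linalg.norm(w))/8.59),1),
      '| at',o['tool_pos'].round(4),'h',np.degrees(o['ee_rot'][2]).round(1),'F',o['wrist_force'].round(1),'w',round(o['width'],4),'t',round(o['time'],2))
E
python3 -c "
from h import *
rel(.604,-.2635,.22,17.5)"
```

```text
t [-0.6535 -0.6345 -0.0065] a [ 1.0000e-04 -1.0000e-04  2.5533e+00] rows 18.2 | at [0.1535 0.5282 0.2135] h 163.8 F [ 0.6 -0.5  0.2] w 0.0939 t 0.9
```

Call:
step_arm([
  {"jaw":0.6,"tx":-0.6535,"ty":-0.6345,"tz":-0.0065,"ax":0,"ay":0,"az":2.553},
  {"jaw":0.6,"tx":-0.6535,"ty":-0.6345,"tz":-0.0065,"ax":0,"ay":0,"az":2.553},
  {"jaw":0.6,"tx":-0.6535,"ty":-0.6345,"tz":-0.0065,"ax":0,"ay":0,"az":2.553},
  {"jaw":0.6,"tx":-0.6535,"ty":-0.6345,"tz":-0.0065,"ax":0,"ay":0,"az":2.553},
  {"jaw":0.6,"tx":-0.6535,"ty":-0.6345,"tz":-0.0065,"ax":0,"ay":0,"az":2.553},
  {"jaw":0.6,"tx":-0.6535,"ty":-0.6345,"tz":-0.0065,"ax":0,"ay":0,"az":2.553},
  {"jaw":0.6,"tx":-0.6535,"ty":-0.6345,"tz":-0.0065,"ax":0,"ay":0,"az":2.553},
  {"jaw":0.6,"tx":-0.6535,"ty":-0.6345,"tz":-0.0065,"ax":0,"ay":0,"az":2.553},
])

```text
time: 1.7
tool_pos: [0.3519, 0.1788, 0.2168]
ee_rot: [3.14, -0.001, 1.653]
wrist_force: [0.6, -0.2, 0.3]
width: 0.0563
```

```bash
python3 -c "
from h import *
rel(.604,-.2635,.22,17.5);print(get_obs()['joint_positions'])"
```

```text
t [-0.4615  0.215  -0.0032] a [ 9.0000e-04 -1.6000e-03  1.3476e+00] rows 10.2 | at [0.3519 0.1788 0.2168] h 94.7 F [ 0.6 -0.2  0.3] w 0.0563 t 1.7
[ 3.25963614e-01 -2.68619380e-01  1.69181658e+00  2.01788465e-04
  1.71673445e+00  2.43787457e-01]
```

Call:
step_arm([
  {"jaw":0.6,"tx":-0.4615,"ty":0.215,"tz":-0.003,"ax":0,"ay":0,"az":1.348},
  {"jaw":0.6,"tx":-0.4615,"ty":0.215,"tz":-0.003,"ax":0,"ay":0,"az":1.348},
  {"jaw":0.6,"tx":-0.4615,"ty":0.215,"tz":-0.003,"ax":0,"ay":0,"az":1.348},
  {"jaw":0.6,"tx":-0.4615,"ty":0.215,"tz":-0.003,"ax":0,"ay":0,"az":1.348},
  {"jaw":0.6,"tx":-0.4615,"ty":0.215,"tz":-0.003,"ax":0,"ay":0,"az":1.348},
  {"jaw":0.6,"tx":-0.4615,"ty":0.215,"tz":-0.003,"ax":0,"ay":0,"az":1.348},
  {"jaw":0.6,"tx":-0.4615,"ty":0.215,"tz":-0.003,"ax":0,"ay":0,"az":1.348},
  {"jaw":0.6,"tx":-0.4615,"ty":0.215,"tz":-0.003,"ax":0,"ay":0,"az":1.348},
])

```text
time: 2.5
tool_pos: [0.5498, -0.1692, 0.2191]
ee_rot: [3.142, -0.002, 0.452]
wrist_force: [0.3, 1.6, 0.3]
width: 0.0567
```

```bash
python3 -c "
from h import *
rel(.604,-.2635,.22,17.5)"
```

```text
t [ 0.0075  0.1085 -0.0008] a [-1.000e-04 -1.900e-03  1.467e-01] rows 2.2 | at [ 0.5498 -0.1692  0.2191] h 25.9 F [0.3 1.6 0.3] w 0.0567 t 2.5
```

Call:
step_arm([
  {"jaw":0.6,"tx":0.0075,"ty":0.1085,"tz":-0.001,"ax":0,"ay":0,"az":0.147},
  {"jaw":0.6,"tx":0.0075,"ty":0.1085,"tz":-0.001,"ax":0,"ay":0,"az":0.147},
  {"jaw":0.6,"tx":0.0075,"ty":0.1085,"tz":-0.001,"ax":0,"ay":0,"az":0.147},
  {"jaw":0.6,"tx":0.0075,"ty":0.1085,"tz":-0.001,"ax":0,"ay":0,"az":0.147},
  {"jaw":0.6,"tx":0.0075,"ty":0.1085,"tz":0.048,"ax":0,"ay":0,"az":0.147},
  {"jaw":0.6,"tx":0.0075,"ty":0.1085,"tz":0.08,"ax":0,"ay":0,"az":0.147},
  {"jaw":0.6,"tx":0.0075,"ty":0.1085,"tz":0.0935,"ax":0,"ay":0,"az":0.147},
  {"jaw":0.6,"tx":0.0075,"ty":0.1085,"tz":0.0935,"ax":0,"ay":0,"az":0.147},
])

```text
time: 3.3
tool_pos: [0.6027, -0.2611, 0.1237]
ee_rot: [-3.138, 0.001, 0.307]
wrist_force: [0.8, -1.0, -0.2]
width: 0.0567
```

Call:
step_arm([
  {"jaw":0.0,"tx":0,"ty":0,"tz":0,"ax":0,"ay":0,"az":0},
  {"jaw":0.0,"tx":0,"ty":0,"tz":0,"ax":0,"ay":0,"az":0},
  {"jaw":0.0,"tx":0,"ty":0,"tz":0,"ax":0,"ay":0,"az":0},
  {"jaw":0.0,"tx":0,"ty":0,"tz":0,"ax":0,"ay":0,"az":0},
  {"jaw":0.0,"tx":0,"ty":0,"tz":0,"ax":0,"ay":0,"az":0},
  {"jaw":0.0,"tx":0,"ty":0,"tz":0,"ax":0,"ay":0,"az":0},
])

```text
time: 3.9
tool_pos: [0.6044, -0.2655, 0.1248]
ee_rot: [3.135, -0.001, 0.305]
wrist_force: [3.4, -7.5, 1.0]
width: 0.0139
```

```bash
python3 -c "
from h import *
rel(.604,-.2635,.123,77.5)"
```

```text
t [ 0.0002 -0.0021  0.0018] a [ 0.0066  0.0022 -1.0476] rows 7.0 | at [ 0.6044 -0.2655  0.1248] h 17.5 F [ 3.4 -7.5  1. ] w 0.0139 t 3.9
```

Call:
step_arm([
  {"jaw":0.0,"tx":0,"ty":0,"tz":0,"ax":0,"ay":0,"az":-0.15},
  {"jaw":0.0,"tx":0,"ty":0,"tz":0,"ax":0,"ay":0,"az":-0.3},
  {"jaw":0.0,"tx":0,"ty":0,"tz":0,"ax":0,"ay":0,"az":-0.45},
  {"jaw":0.0,"tx":0,"ty":0,"tz":0,"ax":0,"ay":0,"az":-0.6},
  {"jaw":0.0,"tx":0,"ty":0,"tz":0,"ax":0,"ay":0,"az":-0.75},
  {"jaw":0.0,"tx":0,"ty":0,"tz":0,"ax":0,"ay":0,"az":-0.9},
  {"jaw":0.0,"tx":0,"ty":0,"tz":0,"ax":0,"ay":0,"az":-1.06},
  {"jaw":0.0,"tx":0,"ty":0,"tz":0,"ax":0,"ay":0,"az":-1.06},
])

```text
time: 4.7
tool_pos: [0.6043, -0.2655, 0.1248]
ee_rot: [3.138, 0.005, 1.365]
wrist_force: [-1.0, 0.1, 1.1]
width: 0.0137
```

Call:
step_arm([
  {"jaw":0.0,"tx":0,"ty":0,"tz":0,"ax":0,"ay":0,"az":0},
  {"jaw":0.6,"tx":0,"ty":0,"tz":0,"ax":0,"ay":0,"az":0},
  {"jaw":0.6,"tx":0,"ty":0,"tz":0,"ax":0,"ay":0,"az":0},
  {"jaw":0.6,"tx":0,"ty":0,"tz":0,"ax":0,"ay":0,"az":0},
  {"jaw":0.6,"tx":0,"ty":0,"tz":-0.05,"ax":0,"ay":0,"az":0},
  {"jaw":0.6,"tx":0,"ty":0,"tz":-0.1,"ax":0,"ay":0,"az":0},
  {"jaw":0.6,"tx":-0.05,"ty":0,"tz":-0.1,"ax":0,"ay":0,"az":0},
  {"jaw":0.6,"tx":-0.1,"ty":0,"tz":-0.1,"ax":0,"ay":0,"az":0},
])

```text
time: 5.5
tool_pos: [0.5851, -0.3631, 0.2297]
ee_rot: [3.131, 0.008, 1.368]
wrist_force: [1.6, -0.8, -0.3]
width: 0.0566
```

```bash
python3 - <<'E'
from h import *
rel(.604,-.2635,.22,77.5)
im,d,P=grab('top')
m=(P[...,2]>.125)&(P[...,2]<.16)&(P[...,1]<-.2)&(P[...,1]>-.33)&(P[...,0]>.5)
p=P[m];print('sel',fitrect(p[:,:2]),len(p))
a,da,_=grab('scene')
A=cv2.resize(im[150:240,350:440],(580,580),interpolation=cv2.INTER_CUBIC)
B=cv2.resize(a[165:225,160:220],(220,220));A[:220,360:]=B
save('sel2',A)
E
```

```text
t [ 0.1015 -0.0016  0.0089] a [0.0107 0.0075 0.0156] rows 2.0 | at [ 0.5851 -0.3631  0.2297] h 78.4 F [ 1.6 -0.8 -0.3] w 0.0566 t 5.5
sel (array([ 0.62814673, -0.23577982]), (131, 41), 48.3) 214
```

View pics/sel2.png

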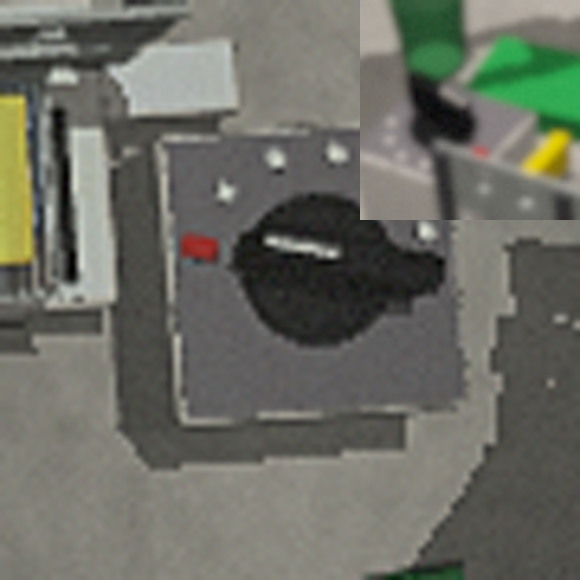

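Pointer at about (265,240) is facing the red mark at (200,248), so the selector is off. Next is the bay 2 dry carrier.

```bash
python3 -c "
from h import *
rel(.6345,-.1425,.205,2.7)"
```

```text
t [0.2325 0.0039 0.0181] a [0.008  0.0042 1.3103] rows 8.7 | at [ 0.5814 -0.3688  0.2249] h 77.8 F [ 0.6  0.7 -0.7] w 0.0562 t 5.6
```

Call:
step_arm([
  {"jaw":0.45,"tx":0.05,"ty":0.004,"tz":0.018,"ax":0.008,"ay":0.004,"az":0.15},
  {"jaw":0.45,"tx":0.09,"ty":0.004,"tz":0.018,"ax":0.008,"ay":0.004,"az":0.3},
  {"jaw":0.45,"tx":0.13,"ty":0.004,"tz":0.018,"ax":0.008,"ay":0.004,"az":0.45},
  {"jaw":0.45,"tx":0.17,"ty":0.004,"tz":0.018,"ax":0.008,"ay":0.004,"az":0.6},
  {"jaw":0.45,"tx":0.2,"ty":0.004,"tz":0.018,"ax":0.008,"ay":0.004,"az":0.75},
  {"jaw":0.45,"tx":0.22,"ty":0.004,"tz":0.018,"ax":0.008,"ay":0.004,"az":0.9},
  {"jaw":0.45,"tx":0.2325,"ty":0.004,"tz":0.018,"ax":0.008,"ay":0.004,"az":1.05},
  {"jaw":0.45,"tx":0.2325,"ty":0.004,"tz":0.018,"ax":0.008,"ay":0.004,"az":1.2},
])

```text
time: 6.4
tool_pos: [0.6349, -0.1396, 0.205]
ee_rot: [-3.141, 0.001, 0.162]
wrist_force: [0.8, 0.4, -0.6]
width: 0.0423
```

```bash
python3 -c "
from h import *
rel(.6345,-.1425,.205,2.7);rel(.6345,-.1425,.124,2.7)"
```

```text
t [-0.0008  0.0028  0.    ] a [-0.001   0.0006  0.1148] rows 0.8 | at [ 0.6349 -0.1396  0.205 ] h 9.3 F [ 0.8  0.4 -0.6] w 0.0423 t 6.4
t [-0.0008  0.0029  0.081 ] a [-0.001   0.0006  0.1148] rows 1.6 | at [ 0.6349 -0.1396  0.205 ] h 9.3 F [ 0.8  0.4 -0.6] w 0.0423 t 6.4
```

Call:
step_arm([
  {"jaw":0.45,"tx":-0.001,"ty":0.003,"tz":0,"ax":0,"ay":0,"az":0.115},
  {"jaw":0.45,"tx":-0.001,"ty":0.003,"tz":0.0,"ax":0,"ay":0,"az":0.115},
  {"jaw":0.45,"tx":-0.001,"ty":0.003,"tz":0.04,"ax":0,"ay":0,"az":0.115},
  {"jaw":0.45,"tx":-0.001,"ty":0.003,"tz":0.081,"ax":0,"ay":0,"az":0.115},
  {"jaw":0.45,"tx":-0.001,"ty":0.003,"tz":0.081,"ax":0,"ay":0,"az":0.115},
  {"jaw":0,"tx":-0.001,"ty":0.003,"tz":0.081,"ax":0,"ay":0,"az":0.115},
  {"jaw":0,"tx":-0.001,"ty":0.003,"tz":0.081,"ax":0,"ay":0,"az":0.115},
  {"jaw":0,"tx":-0.001,"ty":0.003,"tz":0.081,"ax":0,"ay":0,"az":0.115},
])

```text
time: 7.2
tool_pos: [0.6354, -0.143, 0.1266]
ee_rot: [3.141, -0.003, 0.047]
wrist_force: [0.6, 0.3, 1.2]
width: 0.0219
```

Call:
step_arm([
  {"jaw":0,"tx":0,"ty":0,"tz":0,"ax":0,"ay":0,"az":0},
  {"jaw":0,"tx":0,"ty":0,"tz":0,"ax":0,"ay":0,"az":0},
])

```text
time: 7.4
tool_pos: [0.6358, -0.1432, 0.1276]
ee_rot: [3.141, -0.004, 0.047]
wrist_force: [0.8, -0.4, 1.0]
width: 0.0138
```

```bash
python3 -c "
from h import *
rel(.6345,-.1425,.138,2.7)"
```

```text
t [-0.0012 -0.0008 -0.0104] a [ 0.0008 -0.0042  0.0002] rows 0.2 | at [ 0.6358 -0.1432  0.1276] h 2.7 F [ 0.8 -0.4  1. ] w 0.0138 t 7.4
```

Call:
step_arm([
  {"jaw":0,"tx":0,"ty":0,"tz":-0.005,"ax":0,"ay":0,"az":0},
  {"jaw":0,"tx":0,"ty":0,"tz":-0.01,"ax":0,"ay":0,"az":0},
  {"jaw":0,"tx":0,"ty":0,"tz":-0.014,"ax":0,"ay":0,"az":0},
  {"jaw":0,"tx":0,"ty":0,"tz":-0.014,"ax":0,"ay":0,"az":0},
  {"jaw":0,"tx":0,"ty":0,"tz":-0.014,"ax":0,"ay":0,"az":0},
])

```text
time: 7.9
tool_pos: [0.6357, -0.1432, 0.1416]
ee_rot: [3.141, -0.004, 0.047]
wrist_force: [-0.2, -0.8, -2.5]
width: 0.0139
```

```bash
python3 -c "
from h import *
rel(.6345,-.1425,.142,2.7)"
```

```text
t [-0.0012 -0.0007 -0.0004] a [ 0.0008 -0.0042  0.0002] rows 0.0 | at [ 0.6357 -0.1432  0.1416] h 2.7 F [-0.2 -0.8 -2.5] w 0.0139 t 7.9
```

Call:
step_arm([
  {"jaw":0,"tx":-0.015,"ty":0,"tz":0,"ax":0,"ay":0,"az":0},
  {"jaw":0,"tx":-0.035,"ty":0,"tz":0,"ax":0,"ay":0,"az":0},
  {"jaw":0,"tx":-0.06,"ty":0,"tz":0,"ax":0,"ay":0,"az":0},
  {"jaw":0,"tx":-0.085,"ty":0,"tz":0,"ax":0,"ay":0,"az":0},
  {"jaw":0,"tx":-0.12,"ty":-0.025,"tz":0,"ax":0,"ay":0,"az":0},
  {"jaw":0,"tx":-0.16,"ty":-0.047,"tz":0,"ax":0,"ay":0,"az":0},
  {"jaw":0,"tx":-0.188,"ty":-0.063,"tz":0.005,"ax":0,"ay":0,"az":0},
  {"jaw":0,"tx":-0.188,"ty":-0.063,"tz":0.015,"ax":0,"ay":0,"az":0},
])

```text
time: 8.7
tool_pos: [0.4423, -0.0876, 0.1261]
ee_rot: [3.141, -0.004, 0.048]
wrist_force: [-0.1, 0.4, -3.0]
width: 0.0137
```

```bash
python3 - <<'E'
from h import *
im,d,P=grab('top')
m=(P[...,2]>.010)&(P[...,2]<.024)&(P[...,0]<.53)&(P[...,0]>.33)&(np.abs(P[...,1]+.02)<.15)
p=P[m];print('tray',fitrect(p[:,:2]),len(p))
for c in 'yb':
    for b in bars(im,P,c): print(c,*b)
rel(.4455,-.089,.054,3.1)
E
```

```text
tray (array([ 0.44569794, -0.01904604]), (216, 156), -86.9) 256
y [ 0.63   -0.0376] [ 0.6303 -0.0374] 0.147 (58, 13) 2.9 149
y [0.6259 0.0684] [0.6253 0.0683] 0.1473 (58, 13) 2.8 150
b [0.5732 0.2443] [0.5733 0.2439] 0.0699 (58, 13) -14.0 119
b [0.5162 0.4211] [0.5165 0.4211] 0.0704 (59, 13) -17.9 122
t [0.0022 0.0009 0.0701] a [ 0.0003 -0.0029 -0.0061] rows 1.4 | at [ 0.443  -0.0882  0.1241] h 2.8 F [ 0.2 -0.2 -3.4] w 0.0136 t 8.75
```

Call:
step_arm([
  {"jaw":0,"tx":0.002,"ty":0.001,"tz":0.02,"ax":0,"ay":0,"az":0},
  {"jaw":0,"tx":0.002,"ty":0.001,"tz":0.045,"ax":0,"ay":0,"az":0},
  {"jaw":0,"tx":0.002,"ty":0.001,"tz":0.06,"ax":0,"ay":0,"az":0},
  {"jaw":0,"tx":0.002,"ty":0.001,"tz":0.067,"ax":0,"ay":0,"az":0},
  {"jaw":0,"tx":0.002,"ty":0.001,"tz":0.07,"ax":0,"ay":0,"az":0},
  {"jaw":0,"tx":0.002,"ty":0.001,"tz":0.07,"ax":0,"ay":0,"az":0},
])

```text
time: 9.35
tool_pos: [0.4459, -0.0894, 0.0544]
ee_rot: [3.141, -0.003, 0.048]
wrist_force: [0.4, 0.7, -1.2]
width: 0.0134
```

Call:
step_arm([
  {"jaw":0,"tx":0,"ty":0,"tz":0.002,"ax":0,"ay":0,"az":0},
  {"jaw":0,"tx":0,"ty":0,"tz":0.002,"ax":0,"ay":0,"az":0},
])

```text
time: 9.55
tool_pos: [0.4471, -0.0898, 0.0536]
ee_rot: [3.14, -0.006, 0.048]
wrist_force: [0.2, -0.8, -0.7]
width: 0.0136
```

Call:
step_arm([
  {"jaw":0.4,"tx":0,"ty":0,"tz":0,"ax":0,"ay":0,"az":0},
  {"jaw":0.4,"tx":0,"ty":0,"tz":0,"ax":0,"ay":0,"az":0},
  {"jaw":0.4,"tx":0,"ty":0,"tz":0,"ax":0,"ay":0,"az":0},
  {"jaw":0.4,"tx":0,"ty":0,"tz":-0.05,"ax":0,"ay":0,"az":0},
  {"jaw":0.4,"tx":0,"ty":0,"tz":-0.1,"ax":0,"ay":0,"az":0},
  {"jaw":0.4,"tx":0,"ty":0,"tz":-0.15,"ax":0,"ay":0,"az":0},
  {"jaw":0.4,"tx":0,"ty":0,"tz":-0.15,"ax":0,"ay":0,"az":0},
])

```text
time: 10.25
tool_pos: [0.4501, -0.0909, 0.2125]
ee_rot: [3.134, -0.021, 0.048]
wrist_force: [-0.6, 0.2, 0.4]
width: 0.0378
```

```bash
python3 -c "
from h import *
rel(.6302,-.0377,.205,2.7);rel(.6302,-.0377,.124,2.7)"
```

```text
t [ 0.1822 -0.0446  0.0111] a [ 0.0075 -0.0214  0.0008] rows 3.8 | at [ 0.4501 -0.0909  0.2125] h 2.8 F [-0.6  0.2  0.4] w 0.0378 t 10.25
t [ 0.1805 -0.0452  0.092 ] a [ 0.0075 -0.0214  0.0008] rows 4.2 | at [ 0.4501 -0.0909  0.2125] h 2.8 F [-0.6  0.2  0.4] w 0.0378 t 10.25
```

Call:
step_arm([
  {"jaw":0.4,"tx":0.05,"ty":-0.012,"tz":0.01,"ax":0.007,"ay":-0.021,"az":0},
  {"jaw":0.4,"tx":0.1,"ty":-0.025,"tz":0.01,"ax":0.007,"ay":-0.021,"az":0},
  {"jaw":0.4,"tx":0.145,"ty":-0.036,"tz":0.01,"ax":0.007,"ay":-0.021,"az":0},
  {"jaw":0.4,"tx":0.1815,"ty":-0.045,"tz":0.01,"ax":0.007,"ay":-0.021,"az":0},
  {"jaw":0.4,"tx":0.182,"ty":-0.045,"tz":0.011,"ax":0.007,"ay":-0.021,"az":0},
  {"jaw":0.4,"tx":0.181,"ty":-0.045,"tz":0.05,"ax":0.007,"ay":-0.021,"az":0},
  {"jaw":0.4,"tx":0.1805,"ty":-0.045,"tz":0.085,"ax":0.007,"ay":-0.021,"az":0},
  {"jaw":0.4,"tx":0.1805,"ty":-0.045,"tz":0.091,"ax":0.007,"ay":-0.021,"az":0},
])

```text
time: 11.05
tool_pos: [0.626, -0.0377, 0.1189]
ee_rot: [-3.14, 0.011, 0.048]
wrist_force: [-0.3, -0.4, -0.1]
width: 0.0375
```

```bash
python3 -c "
from h import *
rel(.6302,-.0377,.1255,2.7)"
```

```text
t [ 0.0041  0.0002 -0.0066] a [-0.0015  0.0108  0.0005] rows 0.2 | at [ 0.626  -0.0377  0.1189] h 2.7 F [-0.3 -0.4 -0.1] w 0.0375 t 11.05
```

Call:
step_arm([
  {"jaw":0.4,"tx":0.004,"ty":0,"tz":-0.0065,"ax":0,"ay":0.011,"az":0},
  {"jaw":0.4,"tx":0.004,"ty":0,"tz":-0.0065,"ax":0,"ay":0.011,"az":0},
  {"jaw":0,"tx":0.004,"ty":0,"tz":-0.0065,"ax":0,"ay":0.011,"az":0},
  {"jaw":0,"tx":0.004,"ty":0,"tz":-0.0065,"ax":0,"ay":0.011,"az":0},
  {"jaw":0,"tx":0.004,"ty":0,"tz":-0.0065,"ax":0,"ay":0.011,"az":0},
  {"jaw":0,"tx":0.004,"ty":0,"tz":-0.0065,"ax":0,"ay":0.011,"az":0},
  {"jaw":0,"tx":0.004,"ty":0,"tz":-0.0065,"ax":0,"ay":0.011,"az":0},
  {"jaw":0,"tx":0.004,"ty":0,"tz":-0.0065,"ax":0,"ay":0.011,"az":0},
])

```text
time: 11.85
tool_pos: [0.6307, -0.0385, 0.1267]
ee_rot: [3.141, -0.002, 0.047]
wrist_force: [-0.5, -3.6, 4.9]
width: 0.0135
```

Call:
step_arm([
  {"jaw":0,"tx":0,"ty":0,"tz":-0.005,"ax":0,"ay":0,"az":0},
  {"jaw":0,"tx":0,"ty":0,"tz":-0.01,"ax":0,"ay":0,"az":0},
  {"jaw":0,"tx":0,"ty":0,"tz":-0.014,"ax":0,"ay":0,"az":0},
  {"jaw":0,"tx":0,"ty":0,"tz":-0.014,"ax":0,"ay":0,"az":0},
  {"jaw":0,"tx":0,"ty":0,"tz":-0.014,"ax":0,"ay":0,"az":0},
])

```text
time: 12.35
tool_pos: [0.6302, -0.0381, 0.1404]
ee_rot: [-3.142, -0.001, 0.047]
wrist_force: [-0.7, 0.2, -2.7]
width: 0.0138
```

```bash
python3 -c "
from h import *
rel(.4417,-.0195,.13,2.9)"
```

```text
t [-0.1874 -0.0275  0.0102] a [-0.     -0.001  -0.0033] rows 3.8 | at [ 0.6302 -0.0381  0.1404] h 2.7 F [-0.7  0.2 -2.7] w 0.0138 t 12.35
```

Call:
step_arm([
  {"jaw":0,"tx":-0.015,"ty":0,"tz":0,"ax":0,"ay":0,"az":0},
  {"jaw":0,"tx":-0.035,"ty":0,"tz":0,"ax":0,"ay":0,"az":0},
  {"jaw":0,"tx":-0.06,"ty":0,"tz":0,"ax":0,"ay":0,"az":0},
  {"jaw":0,"tx":-0.085,"ty":0,"tz":0,"ax":0,"ay":0,"az":0},
  {"jaw":0,"tx":-0.12,"ty":-0.01,"tz":0,"ax":0,"ay":0,"az":0},
  {"jaw":0,"tx":-0.16,"ty":-0.02,"tz":0,"ax":0,"ay":0,"az":0},
  {"jaw":0,"tx":-0.187,"ty":-0.0275,"tz":0.005,"ax":0,"ay":0,"az":0},
  {"jaw":0,"tx":-0.187,"ty":-0.0275,"tz":0.01,"ax":0,"ay":0,"az":0},
])

```text
time: 13.15
tool_pos: [0.4387, -0.0185, 0.1298]
ee_rot: [-3.141, 0.001, 0.048]
wrist_force: [-0.1, 0.6, -3.8]
width: 0.0133
```

```bash
python3 - <<'E'
from h import *
im,d,P=grab('top')
for b in bars(im,P,'y'): print(*b)
rel(.4417,-.0195,.0535,2.9)
E
```

```text
[0.6257 0.0686] [0.6254 0.0684] 0.1473 (58, 13) 2.6 147
t [0.0015 0.0006 0.0756] a [-0.0004  0.0002 -0.0028] rows 1.5 | at [ 0.4402 -0.019   0.1291] h 2.7 F [ 1.3  0.3 -3.1] w 0.0137 t 13.2
```

Call:
step_arm([
  {"jaw":0,"tx":0.0015,"ty":0.0006,"tz":0.02,"ax":0,"ay":0,"az":0},
  {"jaw":0,"tx":0.0015,"ty":0.0006,"tz":0.045,"ax":0,"ay":0,"az":0},
  {"jaw":0,"tx":0.0015,"ty":0.0006,"tz":0.065,"ax":0,"ay":0,"az":0},
  {"jaw":0,"tx":0.0015,"ty":0.0006,"tz":0.072,"ax":0,"ay":0,"az":0},
  {"jaw":0,"tx":0.0015,"ty":0.0006,"tz":0.0755,"ax":0,"ay":0,"az":0},
  {"jaw":0,"tx":0.0015,"ty":0.0006,"tz":0.0765,"ax":0,"ay":0,"az":0},
  {"jaw":0,"tx":0.0015,"ty":0.0006,"tz":0.0765,"ax":0,"ay":0,"az":0},
])

```text
time: 13.9
tool_pos: [0.4429, -0.0197, 0.0536]
ee_rot: [3.141, -0.002, 0.048]
wrist_force: [-0.5, -1.0, -2.7]
width: 0.0136
```

Call:
step_arm([
  {"jaw":0,"tx":0,"ty":0,"tz":0.002,"ax":0,"ay":0,"az":0},
  {"jaw":0,"tx":0,"ty":0,"tz":0.002,"ax":0,"ay":0,"az":0},
  {"jaw":0,"tx":0,"ty":0,"tz":0.003,"ax":0,"ay":0,"az":0},
])

```text
time: 14.2
tool_pos: [0.444, -0.0199, 0.0525]
ee_rot: [3.141, -0.005, 0.048]
wrist_force: [-4.4, 0.2, 9.9]
width: 0.0139
```

Call:
step_arm([
  {"jaw":0.4,"tx":0,"ty":0,"tz":0,"ax":0,"ay":0,"az":0},
  {"jaw":0.4,"tx":0,"ty":0,"tz":0,"ax":0,"ay":0,"az":0},
  {"jaw":0.4,"tx":0,"ty":0,"tz":0,"ax":0,"ay":0,"az":0},
  {"jaw":0.4,"tx":0,"ty":0,"tz":-0.05,"ax":0,"ay":0,"az":0},
  {"jaw":0.4,"tx":0,"ty":0,"tz":-0.1,"ax":0,"ay":0,"az":0},
  {"jaw":0.4,"tx":0,"ty":0,"tz":-0.15,"ax":0,"ay":0,"az":0},
  {"jaw":0.4,"tx":0,"ty":0,"tz":-0.15,"ax":0,"ay":0,"az":0},
])

```text
time: 14.9
tool_pos: [0.4473, -0.0205, 0.211]
ee_rot: [3.137, -0.02, 0.048]
wrist_force: [0.5, 0.1, 0.0]
width: 0.0378
```

```bash
python3 -c "
from h import *
rel(.6256,.0685,.205,2.7);rel(.6256,.0685,.1255,2.7)"
```

```text
t [ 0.1822 -0.0804  0.0093] a [ 0.0042 -0.0203  0.0006] rows 4.0 | at [ 0.4473 -0.0205  0.211 ] h 2.7 F [0.5 0.1 0. ] w 0.0378 t 14.9
t [ 0.1806 -0.0807  0.0888] a [ 0.0042 -0.0203  0.0006] rows 4.3 | at [ 0.4473 -0.0205  0.211 ] h 2.7 F [0.5 0.1 0. ] w 0.0378 t 14.9
```

Call:
step_arm([
  {"jaw":0.4,"tx":0.045,"ty":-0.02,"tz":0.009,"ax":0.004,"ay":-0.02,"az":0},
  {"jaw":0.4,"tx":0.09,"ty":-0.04,"tz":0.009,"ax":0.004,"ay":-0.02,"az":0},
  {"jaw":0.4,"tx":0.135,"ty":-0.06,"tz":0.009,"ax":0.004,"ay":-0.02,"az":0},
  {"jaw":0.4,"tx":0.182,"ty":-0.08,"tz":0.009,"ax":0.004,"ay":-0.02,"az":0},
  {"jaw":0.4,"tx":0.183,"ty":-0.0805,"tz":0.011,"ax":0.004,"ay":-0.02,"az":0},
  {"jaw":0.4,"tx":0.183,"ty":-0.0805,"tz":0.05,"ax":0.004,"ay":-0.02,"az":0},
  {"jaw":0.4,"tx":0.183,"ty":-0.0805,"tz":0.08,"ax":0.004,"ay":-0.02,"az":0},
  {"jaw":0.4,"tx":0.183,"ty":-0.0805,"tz":0.084,"ax":0.004,"ay":-0.02,"az":0},
])

```text
time: 15.7
tool_pos: [0.6241, 0.068, 0.1242]
ee_rot: [3.142, 0.011, 0.048]
wrist_force: [-0.1, -0.4, -0.3]
width: 0.0374
```

```bash
python3 -c "
from h import *
rel(.6256,.0685,.1255,2.7)"
```

```text
t [ 0.0015 -0.0004 -0.0013] a [0.0001 0.0109 0.0005] rows 0.1 | at [0.6241 0.068  0.1242] h 2.7 F [-0.1 -0.4 -0.3] w 0.0374 t 15.7
```

Call:
step_arm([
  {"jaw":0.4,"tx":0.001,"ty":0,"tz":-0.0013,"ax":0,"ay":0.011,"az":0},
  {"jaw":0.4,"tx":0.001,"ty":0,"tz":-0.0013,"ax":0,"ay":0.011,"az":0},
  {"jaw":0,"tx":0.001,"ty":0,"tz":-0.0013,"ax":0,"ay":0.011,"az":0},
  {"jaw":0,"tx":0.001,"ty":0,"tz":-0.0013,"ax":0,"ay":0.011,"az":0},
  {"jaw":0,"tx":0.001,"ty":0,"tz":-0.0013,"ax":0,"ay":0.011,"az":0},
  {"jaw":0,"tx":0.001,"ty":0,"tz":-0.0013,"ax":0,"ay":0.011,"az":0},
  {"jaw":0,"tx":0.001,"ty":0,"tz":-0.0013,"ax":0,"ay":0.011,"az":0},
  {"jaw":0,"tx":0.001,"ty":0,"tz":-0.0013,"ax":0,"ay":0.011,"az":0},
])

```text
time: 16.5
tool_pos: [0.6257, 0.0675, 0.1267]
ee_rot: [3.14, -0.002, 0.047]
wrist_force: [-0.3, -3.4, 4.6]
width: 0.0136
```

Call:
step_arm([
  {"jaw":0,"tx":0,"ty":0,"tz":-0.005,"ax":0,"ay":0,"az":0},
  {"jaw":0,"tx":0,"ty":0,"tz":-0.01,"ax":0,"ay":0,"az":0},
  {"jaw":0,"tx":0,"ty":0,"tz":-0.014,"ax":0,"ay":0,"az":0},
  {"jaw":0,"tx":0,"ty":0,"tz":-0.014,"ax":0,"ay":0,"az":0},
  {"jaw":0,"tx":0,"ty":0,"tz":-0.014,"ax":0,"ay":0,"az":0},
])

```text
time: 17.0
tool_pos: [0.6254, 0.0677, 0.1405]
ee_rot: [3.141, -0.001, 0.048]
wrist_force: [-1.4, 0.1, -1.5]
width: 0.0135
```

```bash
python3 - <<'E'
from h import *
im,d,P=grab('top')
for b in bars(im,P,'y'): print(*b)
m=(P[...,2]>.010)&(P[...,2]<.024)&(P[...,0]<.53)&(P[...,0]>.33)&(np.abs(P[...,1]+.02)<.17)
p=P[m];print('tray',fitrect(p[:,:2]),len(p))
rel(.438,.050,.13,2.9)
E
```

```text
[ 0.4486 -0.0882] [ 0.4483 -0.088 ] 0.0727 (57, 13) 2.5 125
[ 0.4439 -0.018 ] [ 0.4433 -0.0181] 0.0726 (59, 13) 1.9 128
tray (array([ 0.44745755, -0.04980389]), (277, 156), -86.8) 482
t [-0.188   0.0088  0.0102] a [ 0.001  -0.0011 -0.0032] rows 3.8 | at [0.6253 0.0677 0.1404] h 2.7 F [ 0.5  0.7 -1.9] w 0.0139 t 17.05
```

Call:
step_arm([
  {"jaw":0,"tx":-0.015,"ty":0,"tz":0,"ax":0,"ay":0,"az":0},
  {"jaw":0,"tx":-0.035,"ty":0,"tz":0,"ax":0,"ay":0,"az":0},
  {"jaw":0,"tx":-0.06,"ty":0,"tz":0,"ax":0,"ay":0,"az":0},
  {"jaw":0,"tx":-0.085,"ty":0.002,"tz":0,"ax":0,"ay":0,"az":0},
  {"jaw":0,"tx":-0.12,"ty":0.004,"tz":0,"ax":0,"ay":0,"az":0},
  {"jaw":0,"tx":-0.16,"ty":0.006,"tz":0,"ax":0,"ay":0,"az":0},
  {"jaw":0,"tx":-0.187,"ty":0.008,"tz":0.005,"ax":0,"ay":0,"az":0},
  {"jaw":0,"tx":-0.187,"ty":0.008,"tz":0.01,"ax":0,"ay":0,"az":0},
])

```text
time: 17.85
tool_pos: [0.4359, 0.0508, 0.1298]
ee_rot: [3.141, 0.0, 0.047]
wrist_force: [0.5, 0.8, -2.6]
width: 0.0139
```

```bash
python3 - <<'E'
from h import *
rel(.438,.0505,.0535,2.9)
im,d,P=grab('top')
m=(P[...,2]>.010)&(P[...,2]<.024)&(P[...,0]<.53)&(P[...,0]>.33)&(np.abs(P[...,1]+.02)<.12)
p=P[m];print('tray',fitrect(p[:,:2]),len(p))
E
```

```text
t [0.0021 0.0003 0.0763] a [ 0.0009  0.0002 -0.0033] rows 1.5 | at [0.4359 0.0508 0.1298] h 2.7 F [ 0.5  0.8 -2.6] w 0.0139 t 17.85
tray (array([ 0.44584494, -0.01933479]), (216, 156), -87.0) 419
```

Call:
step_arm([
  {"jaw":0,"tx":0.001,"ty":0,"tz":0.02,"ax":0,"ay":0,"az":0},
  {"jaw":0,"tx":0.001,"ty":0,"tz":0.045,"ax":0,"ay":0,"az":0},
  {"jaw":0,"tx":0.001,"ty":0,"tz":0.065,"ax":0,"ay":0,"az":0},
  {"jaw":0,"tx":0.001,"ty":0,"tz":0.073,"ax":0,"ay":0,"az":0},
  {"jaw":0,"tx":0.001,"ty":0,"tz":0.077,"ax":0,"ay":0,"az":0},
  {"jaw":0,"tx":0.001,"ty":0,"tz":0.0785,"ax":0,"ay":0,"az":0},
  {"jaw":0,"tx":0.001,"ty":0,"tz":0.0795,"ax":0,"ay":0,"az":0},
  {"jaw":0,"tx":0.001,"ty":0,"tz":0.0795,"ax":0,"ay":0,"az":0},
])

```text
time: 18.7
tool_pos: [0.4397, 0.0511, 0.0519]
ee_rot: [3.141, -0.003, 0.047]
wrist_force: [-1.6, 0.8, 5.8]
width: 0.0138
```

Call:
step_arm([
  {"jaw":0.4,"tx":0,"ty":0,"tz":0,"ax":0,"ay":0,"az":0},
  {"jaw":0.4,"tx":0,"ty":0,"tz":0,"ax":0,"ay":0,"az":0},
  {"jaw":0.4,"tx":0,"ty":0,"tz":0,"ax":0,"ay":0,"az":0},
  {"jaw":0.4,"tx":0,"ty":0,"tz":-0.05,"ax":0,"ay":0,"az":0},
  {"jaw":0.4,"tx":0,"ty":0,"tz":-0.1,"ax":0,"ay":0,"az":0},
  {"jaw":0.4,"tx":0,"ty":0,"tz":-0.15,"ax":0,"ay":0,"az":0},
  {"jaw":0.4,"tx":0,"ty":0,"tz":-0.15,"ax":0,"ay":0,"az":0},
])

```text
time: 19.4
tool_pos: [0.4435, 0.051, 0.2103]
ee_rot: [3.14, -0.019, 0.047]
wrist_force: [0.2, 0.4, -0.1]
width: 0.0376
```

```bash
python3 -c "
from h import *
rel(.5732,.2443,.2,166.1)"
```

```text
t [ 0.1384 -0.1869  0.0126] a [ 2.7300e-02 -1.8000e-03 -2.8516e+00] rows 19.0 | at [0.4435 0.051  0.2103] h 2.7 F [ 0.2  0.4 -0.1] w 0.0376 t 19.4
```

Call:
step_arm([
  {"jaw":0.4,"tx":0.028,"ty":-0.037,"tz":0,"ax":0,"ay":-0.019,"az":-0.149},
  {"jaw":0.4,"tx":0.055,"ty":-0.075,"tz":0,"ax":0,"ay":-0.019,"az":-0.298},
  {"jaw":0.4,"tx":0.083,"ty":-0.112,"tz":0,"ax":0,"ay":-0.019,"az":-0.447},
  {"jaw":0.4,"tx":0.11,"ty":-0.15,"tz":0,"ax":0,"ay":-0.019,"az":-0.596},
  {"jaw":0.4,"tx":0.138,"ty":-0.187,"tz":0,"ax":0,"ay":-0.019,"az":-0.745},
  {"jaw":0.4,"tx":0.138,"ty":-0.187,"tz":0,"ax":0,"ay":-0.019,"az":-0.894},
  {"jaw":0.4,"tx":0.138,"ty":-0.187,"tz":0,"ax":0,"ay":-0.019,"az":-1.043},
  {"jaw":0.4,"tx":0.138,"ty":-0.187,"tz":0,"ax":0,"ay":-0.019,"az":-1.19},
])

```text
time: 20.2
tool_pos: [0.5725, 0.2448, 0.2106]
ee_rot: [3.135, 0.011, 1.244]
wrist_force: [-0.3, -0.3, -0.4]
width: 0.0378
```

Call:
step_arm([
  {"jaw":0.4,"tx":0,"ty":0,"tz":0,"ax":0,"ay":0,"az":-1.15},
  {"jaw":0.4,"tx":0,"ty":0,"tz":0,"ax":0,"ay":0,"az":-1.15},
  {"jaw":0.4,"tx":0,"ty":0,"tz":0,"ax":0,"ay":0,"az":-1.15},
  {"jaw":0.4,"tx":0,"ty":0,"tz":0,"ax":0,"ay":0,"az":-1.15},
  {"jaw":0.4,"tx":0,"ty":0,"tz":0,"ax":0,"ay":0,"az":-1.15},
  {"jaw":0.4,"tx":0,"ty":0,"tz":0,"ax":0,"ay":0,"az":-1.15},
  {"jaw":0.4,"tx":0,"ty":0,"tz":0,"ax":0,"ay":0,"az":-1.15},
  {"jaw":0.4,"tx":0,"ty":0,"tz":0,"ax":0,"ay":0,"az":-1.15},
])

```text
time: 21.0
tool_pos: [0.5724, 0.2447, 0.2092]
ee_rot: [-3.133, 0.009, 2.399]
wrist_force: [-0.6, -0.3, -0.2]
width: 0.0373
```

```bash
python3 - <<'E'
from h import *
for n in('top','scene'):
    im,d,P=grab(n)
    for c in 'yb':
        for b in bars(im,P,c): print(n,c,*b)
rel(.5732,.2443,.13,166.1)
E
```

```text
top y [ 0.4486 -0.0879] [ 0.4482 -0.088 ] 0.0723 (57, 13) 2.2 128
top y [ 0.444  -0.0182] [ 0.4442 -0.0182] 0.0726 (59, 13) 3.4 131
top y [0.4398 0.0526] [0.4396 0.0526] 0.0725 (57, 14) 2.6 126
top b [0.5854 0.2411] [0.5857 0.2403] 0.0701 (33, 13) -14.7 59
top b [0.5168 0.4214] [0.5164 0.4211] 0.0701 (58, 14) -18.9 125
scene y [ 0.4512 -0.089 ] [ 0.4535 -0.0884] 0.072 (59, 13) -0.2 51
scene y [ 0.4488 -0.0197] [ 0.4471 -0.0193] 0.0721 (59, 15) 3.7 57
scene y [0.4424 0.0518] [0.4435 0.0521] 0.0722 (54, 14) 5.3 58
scene b [ 0.4202 -0.9246] [ 0.4195 -0.9257] 0.0968 (62, 21) -8.4 42
scene b [0.5782 0.2423] [0.5805 0.242 ] 0.0684 (54, 13) -17.9 67
scene b [0.5214 0.4199] [0.5229 0.4194] 0.0682 (54, 11) -18.6 66
t [-0.0001  0.0009  0.0794] a [-0.011   0.0071 -0.5051] rows 3.4 | at [0.5724 0.2447 0.2094] h 137.2 F [-0.6 -0.6 -1.2] w 0.0375 t 21.1
```

Call:
step_arm([
  {"jaw":0.4,"tx":0,"ty":0.001,"tz":0.03,"ax":-0.011,"ay":0.007,"az":-0.15},
  {"jaw":0.4,"tx":0,"ty":0.001,"tz":0.06,"ax":-0.011,"ay":0.007,"az":-0.3},
  {"jaw":0.4,"tx":0,"ty":0.001,"tz":0.08,"ax":-0.011,"ay":0.007,"az":-0.43},
  {"jaw":0.4,"tx":0,"ty":0.001,"tz":0.08,"ax":-0.011,"ay":0.007,"az":-0.505},
  {"jaw":0.4,"tx":0,"ty":0.001,"tz":0.08,"ax":-0.011,"ay":0.007,"az":-0.505},
  {"jaw":0.4,"tx":0,"ty":0.001,"tz":0.11,"ax":-0.011,"ay":0.007,"az":-0.505},
  {"jaw":0.4,"tx":0,"ty":0.001,"tz":0.14,"ax":-0.011,"ay":0.007,"az":-0.505},
  {"jaw":0.4,"tx":0,"ty":0.001,"tz":0.155,"ax":-0.011,"ay":0.007,"az":-0.505},
])

```text
time: 21.9
tool_pos: [0.5721, 0.2431, 0.0519]
ee_rot: [-3.14, -0.003, 2.896]
wrist_force: [0.4, 0.8, -0.4]
width: 0.0378
```

```bash
python3 -c "
from h import *
rel(.573,.2443,.049,166.1)"
```

```text
t [-0.0006  0.0014  0.0029] a [-0.0016 -0.0026 -0.003 ] rows 0.1 | at [0.5721 0.2431 0.0519] h 165.9 F [ 0.4  0.8 -0.4] w 0.0378 t 21.9
```

Call:
step_arm([
  {"jaw":0.4,"tx":-0.0005,"ty":0.0014,"tz":0.003,"ax":0,"ay":-0.003,"az":-0.003},
  {"jaw":0.4,"tx":-0.0005,"ty":0.0014,"tz":0.003,"ax":0,"ay":-0.003,"az":-0.003},
  {"jaw":0,"tx":-0.0005,"ty":0.0014,"tz":0.003,"ax":0,"ay":-0.003,"az":-0.003},
  {"jaw":0,"tx":-0.0005,"ty":0.0014,"tz":0.003,"ax":0,"ay":-0.003,"az":-0.003},
  {"jaw":0,"tx":-0.0005,"ty":0.0014,"tz":0.003,"ax":0,"ay":-0.003,"az":-0.003},
  {"jaw":0,"tx":-0.0005,"ty":0.0014,"tz":0.003,"ax":0,"ay":-0.003,"az":-0.003},
  {"jaw":0,"tx":-0.0005,"ty":0.0014,"tz":0.003,"ax":0,"ay":-0.003,"az":-0.003},
  {"jaw":0,"tx":-0.0005,"ty":0.0014,"tz":0.003,"ax":0,"ay":-0.003,"az":-0.003},
])

```text
time: 22.7
tool_pos: [0.5734, 0.2441, 0.0499]
ee_rot: [-3.14, 0.002, 2.899]
wrist_force: [-0.6, -2.1, 3.7]
width: 0.0135
```

Call:
step_arm([
  {"jaw":0,"tx":0,"ty":0,"tz":-0.02,"ax":0,"ay":0,"az":0},
  {"jaw":0,"tx":0,"ty":0,"tz":-0.05,"ax":0,"ay":0,"az":0},
  {"jaw":0,"tx":0,"ty":0,"tz":-0.08,"ax":0,"ay":0,"az":0},
  {"jaw":0,"tx":0,"ty":0,"tz":-0.1,"ax":0,"ay":0,"az":0},
  {"jaw":0,"tx":0,"ty":0,"tz":-0.1,"ax":0,"ay":0,"az":0},
])

```text
time: 23.2
tool_pos: [0.5748, 0.2452, 0.153]
ee_rot: [3.139, 0.007, 2.899]
wrist_force: [0.7, 1.3, -2.0]
width: 0.0138
```

```bash
python3 - <<'E'
from h import *
rel(.56,.0655,.142,182.7)
im,d,P=grab('top')
for b in bars(im,P,'b'): print(*b)
E
```

```text
t [-0.0287 -0.178   0.0108] a [ 0.0014  0.007  -0.2897] rows 3.6 | at [0.5748 0.2452 0.153 ] h 166.1 F [ 0.7  1.3 -2. ] w 0.0138 t 23.2
[0.5162 0.4209] [0.5163 0.4208] 0.0704 (59, 14) -18.2 126
```

Call:
step_arm([
  {"jaw":0,"tx":-0.005,"ty":-0.03,"tz":0.004,"ax":0,"ay":0.007,"az":-0.06},
  {"jaw":0,"tx":-0.01,"ty":-0.065,"tz":0.008,"ax":0,"ay":0.007,"az":-0.13},
  {"jaw":0,"tx":-0.016,"ty":-0.105,"tz":0.01,"ax":0,"ay":0.007,"az":-0.2},
  {"jaw":0,"tx":-0.022,"ty":-0.145,"tz":0.01,"ax":0,"ay":0.007,"az":-0.27},
  {"jaw":0,"tx":-0.027,"ty":-0.17,"tz":0.01,"ax":0,"ay":0.007,"az":-0.29},
  {"jaw":0,"tx":-0.0285,"ty":-0.179,"tz":0.01,"ax":0,"ay":0.007,"az":-0.29},
  {"jaw":0,"tx":-0.0285,"ty":-0.179,"tz":0.01,"ax":0,"ay":0.007,"az":-0.29},
])

```text
time: 23.95
tool_pos: [0.5574, 0.0635, 0.1384]
ee_rot: [3.141, -0.007, -3.097]
wrist_force: [0.0, 0.7, -2.8]
width: 0.0139
```

```bash
python3 - <<'E'
from h import *
im,d,P=grab('top')
m=(P[...,2]>.168)&(P[...,2]<.185)&(P[...,0]>.65)
p=P[m];print('rail',np.polyfit(p[:,1],p[:,0],1),len(p))
a,_,Q=grab('scene')
for b in bars(a,Q,'b'): print(*b)
save('h1',cv2.resize(a[175:300,180:330],(720,600),interpolation=cv2.INTER_CUBIC))
rel(.56,.0643,.143,182.7);rel(.6276,.0675,.143,182.7)
E
```

```text
rail [-0.04756839  0.67991403] 448
[ 0.4179 -0.9261] [ 0.4168 -0.9254] 0.0955 (64, 16) 0.0 48
[0.5219 0.4196] [0.5227 0.42  ] 0.0688 (55, 12) -20.4 66
t [-0.002  -0.001  -0.0037] a [ 0.0015 -0.0056  0.0006] rows 0.1 | at [0.5579 0.0652 0.1393] h -177.3 F [-0.6 -0.3 -2.9] w 0.0139 t 24.05
t [-0.0697 -0.0011 -0.0041] a [ 0.0015 -0.0056  0.0006] rows 1.4 | at [0.5579 0.0652 0.1393] h -177.3 F [-0.6 -0.3 -2.9] w 0.0139 t 24.05
```

View pics/h1.png

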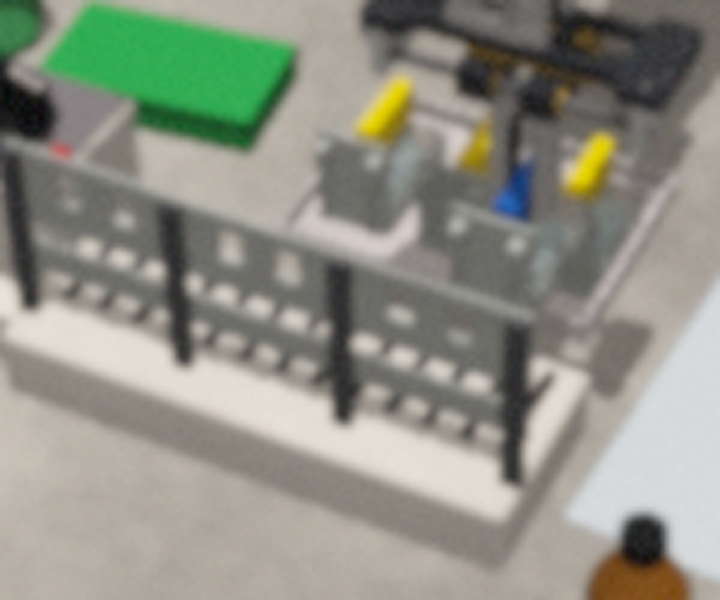

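The held blue carrier is level in front of the rail, with its tabs at about (458,220) and (515,243), facing the empty bay 0 slots at (400,313) and (460,332). I'll approach now.

Call:
step_arm([
  {"jaw":0,"tx":-0.005,"ty":-0.001,"tz":-0.004,"ax":0,"ay":-0.006,"az":0},
  {"jaw":0,"tx":-0.02,"ty":-0.001,"tz":-0.004,"ax":0,"ay":-0.006,"az":0},
  {"jaw":0,"tx":-0.035,"ty":-0.001,"tz":-0.004,"ax":0,"ay":-0.006,"az":0},
  {"jaw":0,"tx":-0.05,"ty":-0.001,"tz":-0.004,"ax":0,"ay":-0.006,"az":0},
  {"jaw":0,"tx":-0.05,"ty":-0.001,"tz":-0.004,"ax":0,"ay":-0.006,"az":0},
  {"jaw":0,"tx":-0.05,"ty":-0.001,"tz":-0.004,"ax":0,"ay":-0.006,"az":0},
])

```text
time: 24.65
tool_pos: [0.6079, 0.0677, 0.1427]
ee_rot: [3.14, -0.0, -3.093]
wrist_force: [0.1, -0.2, -2.8]
width: 0.0139
```

```bash
python3 - <<'E'
from h import *
rel(.6276,.0675,.143,182.7)
E
```

```text
t [-0.0197 -0.0011 -0.0003] a [ 0.0017 -0.0004  0.0019] rows 0.4 | at [0.6079 0.0677 0.1427] h -177.2 F [ 0.1 -0.2 -2.8] w 0.0139 t 24.65
```

Call:
step_arm([
  {"jaw":0,"tx":-0.005,"ty":-0.001,"tz":0,"ax":0,"ay":0,"az":0.002},
  {"jaw":0,"tx":-0.009,"ty":-0.001,"tz":0,"ax":0,"ay":0,"az":0.002},
  {"jaw":0,"tx":-0.012,"ty":-0.001,"tz":0,"ax":0,"ay":0,"az":0.002},
  {"jaw":0,"tx":-0.015,"ty":-0.001,"tz":0,"ax":0,"ay":0,"az":0.002},
  {"jaw":0,"tx":-0.015,"ty":-0.001,"tz":0,"ax":0,"ay":0,"az":0.002},
])

```text
time: 25.15
tool_pos: [0.6232, 0.0674, 0.1427]
ee_rot: [3.14, -0.0, -3.095]
wrist_force: [0.1, 0.8, -2.5]
width: 0.0134
```

Call:
step_arm([
  {"jaw":0,"tx":-0.002,"ty":0,"tz":0,"ax":0,"ay":0,"az":0},
  {"jaw":0,"tx":-0.004,"ty":0,"tz":0,"ax":0,"ay":0,"az":0},
  {"jaw":0,"tx":-0.005,"ty":0,"tz":0,"ax":0,"ay":0,"az":0},
  {"jaw":0,"tx":-0.005,"ty":0,"tz":0,"ax":0,"ay":0,"az":0},
])

```text
time: 25.55
tool_pos: [0.628, 0.0675, 0.1426]
ee_rot: [3.14, -0.001, -3.095]
wrist_force: [-2.4, 0.3, -1.8]
width: 0.0141
```

```bash
python3 - <<'E'
from h import *
rel(.6276,.0675,.143,182.7)
E
```

```text
t [ 0.0004 -0.     -0.0004] a [ 0.0017 -0.0012 -0.0003] rows 0.0 | at [0.628  0.0675 0.1426] h -177.3 F [-2.4  0.3 -1.8] w 0.0141 t 25.55
```

Call:
step_arm([
  {"jaw":0,"tx":0.0005,"ty":0,"tz":0.004,"ax":0,"ay":0,"az":0},
  {"jaw":0,"tx":0.0005,"ty":0,"tz":0.008,"ax":0,"ay":0,"az":0},
  {"jaw":0,"tx":0.0005,"ty":0,"tz":0.012,"ax":0,"ay":0,"az":0},
  {"jaw":0,"tx":0.0005,"ty":0,"tz":0.014,"ax":0,"ay":0,"az":0},
  {"jaw":0,"tx":0.0005,"ty":0,"tz":0.015,"ax":0,"ay":0,"az":0},
  {"jaw":0,"tx":0.0005,"ty":0,"tz":0.016,"ax":0,"ay":0,"az":0},
])

```text
time: 26.15
tool_pos: [0.6275, 0.0675, 0.1292]
ee_rot: [3.14, 0.001, -3.095]
wrist_force: [-6.3, 1.0, 9.5]
width: 0.0137
```

```bash
python3 - <<'E'
from h import *
rel(.6276,.0675,.128,182.7)
E
```

```text
t [-0.0001 -0.0001  0.0012] a [ 0.0015  0.0005 -0.0002] rows 0.0 | at [0.6275 0.0675 0.1292] h -177.3 F [-6.3  1.   9.5] w 0.0137 t 26.15
```

Call:
step_arm([
  {"jaw":0.4,"tx":0,"ty":0,"tz":0,"ax":0,"ay":0,"az":0},
  {"jaw":0.4,"tx":0,"ty":0,"tz":0,"ax":0,"ay":0,"az":0},
  {"jaw":0.4,"tx":0,"ty":0,"tz":0,"ax":0,"ay":0,"az":0},
  {"jaw":0.4,"tx":0,"ty":0,"tz":0,"ax":0,"ay":0,"az":0},
  {"jaw":0.4,"tx":0,"ty":0,"tz":-0.04,"ax":0,"ay":0,"az":0},
  {"jaw":0.4,"tx":0,"ty":0,"tz":-0.08,"ax":0,"ay":0,"az":0},
  {"jaw":0.4,"tx":0.03,"ty":0.03,"tz":-0.08,"ax":0,"ay":0,"az":0},
  {"jaw":0.4,"tx":0.05,"ty":0.07,"tz":-0.08,"ax":0,"ay":0,"az":0},
])

```text
time: 26.95
tool_pos: [0.5748, 0.1343, 0.2113]
ee_rot: [3.14, 0.004, -3.098]
wrist_force: [0.2, 0.3, -0.3]
width: 0.0377
```

```bash
python3 - <<'E'
from h import *
rel(.5164,.4212,.15,162)
a,_,Q=grab('scene')
for b in bars(a,Q,'b'): print(*b)
E
```

```text
t [0.0462 0.2891 0.0616] a [0.0024 0.0041 0.3573] rows 6.0 | at [0.5748 0.1343 0.2113] h -177.5 F [ 0.2  0.3 -0.3] w 0.0377 t 26.95
[ 0.4161 -0.9264] [ 0.4178 -0.9271] 0.0946 (71, 16) -2.8 53
[0.6245 0.068 ] [0.6244 0.0677] 0.1484 (49, 14) 8.8 57
[0.5212 0.4198] [0.523  0.4195] 0.0679 (53, 11) -17.7 68
```

Call:
step_arm([
  {"jaw":0.4,"tx":0.007,"ty":0.045,"tz":0,"ax":0,"ay":0.004,"az":0.06},
  {"jaw":0.4,"tx":0.015,"ty":0.09,"tz":0,"ax":0,"ay":0.004,"az":0.12},
  {"jaw":0.4,"tx":0.022,"ty":0.135,"tz":0.01,"ax":0,"ay":0.004,"az":0.18},
  {"jaw":0.4,"tx":0.03,"ty":0.18,"tz":0.02,"ax":0,"ay":0.004,"az":0.24},
  {"jaw":0.4,"tx":0.037,"ty":0.225,"tz":0.035,"ax":0,"ay":0.004,"az":0.3},
  {"jaw":0.4,"tx":0.044,"ty":0.27,"tz":0.05,"ax":0,"ay":0.004,"az":0.357},
  {"jaw":0.4,"tx":0.046,"ty":0.289,"tz":0.06,"ax":0,"ay":0.004,"az":0.357},
  {"jaw":0.4,"tx":0.046,"ty":0.289,"tz":0.06,"ax":0,"ay":0.004,"az":0.357},
])

```text
time: 27.8
tool_pos: [0.5081, 0.4299, 0.1496]
ee_rot: [3.139, -0.009, 2.84]
wrist_force: [-0.2, -0.3, -0.0]
width: 0.0375
```

```bash
python3 - <<'E'
from h import *
rel(.5164,.4212,.05,162)
im,d,P=grab('top')
for c in 'yb':
  for b in bars(im,P,c): print(*b)
E
```

```text
t [-0.0114 -0.0061  0.0995] a [ 0.0025 -0.0095  0.0129] rows 2.0 | at [0.5081 0.4299 0.1496] h 162.7 F [-0.2 -0.3 -0. ] w 0.0375 t 27.8
[ 0.4485 -0.0881] [ 0.4485 -0.088 ] 0.0723 (57, 13) 2.6 126
[ 0.4438 -0.0181] [ 0.4443 -0.0181] 0.0729 (59, 13) 3.2 130
[0.4398 0.0528] [0.44   0.0528] 0.0728 (57, 13) 2.3 122
[0.6276 0.0692] [0.6276 0.0692] 0.1496 (58, 13) 2.9 148
```

Call:
step_arm([
  {"jaw":0.4,"tx":-0.011,"ty":-0.006,"tz":0,"ax":0.002,"ay":-0.009,"az":0.012},
  {"jaw":0.4,"tx":-0.011,"ty":-0.006,"tz":0,"ax":0.002,"ay":-0.009,"az":0.012},
  {"jaw":0.4,"tx":-0.011,"ty":-0.006,"tz":0.03,"ax":0.002,"ay":-0.009,"az":0.012},
  {"jaw":0.4,"tx":-0.011,"ty":-0.006,"tz":0.065,"ax":0.002,"ay":-0.009,"az":0.012},
  {"jaw":0.4,"tx":-0.011,"ty":-0.006,"tz":0.09,"ax":0.002,"ay":-0.009,"az":0.012},
  {"jaw":0.4,"tx":-0.011,"ty":-0.006,"tz":0.096,"ax":0.002,"ay":-0.009,"az":0.012},
  {"jaw":0.4,"tx":-0.011,"ty":-0.006,"tz":0.096,"ax":0.002,"ay":-0.009,"az":0.012},
])

```text
time: 28.55
tool_pos: [0.5179, 0.4183, 0.0548]
ee_rot: [3.142, 0.001, 2.824]
wrist_force: [-0.0, -0.0, -0.6]
width: 0.0376
```

```bash
python3 - <<'E'
from h import *
rel(.5164,.4212,.05,162)
a,_,Q=grab('scene')
for b in bars(a,Q,'b'): print(*b)
E
```

```text
t [0.0023 0.0023 0.0048] a [ 0.      0.0007 -0.0031] rows 0.1 | at [0.5179 0.4183 0.0548] h 161.8 F [-0.  -0.  -0.6] w 0.0376 t 28.55
[ 0.4156 -0.9255] [ 0.4179 -0.9265] 0.0953 (64, 18) -6.3 48
[0.6249 0.0683] [0.6244 0.0681] 0.1485 (46, 13) 6.1 55
[0.5213 0.4194] [0.5232 0.4188] 0.0686 (52, 12) -19.4 65
```

Call:
step_arm([
  {"jaw":0.4,"tx":0.002,"ty":0.002,"tz":0.005,"ax":0,"ay":0,"az":-0.003},
  {"jaw":0.4,"tx":0.002,"ty":0.002,"tz":0.005,"ax":0,"ay":0,"az":-0.003},
  {"jaw":0,"tx":0.002,"ty":0.002,"tz":0.005,"ax":0,"ay":0,"az":-0.003},
  {"jaw":0,"tx":0.002,"ty":0.002,"tz":0.005,"ax":0,"ay":0,"az":-0.003},
  {"jaw":0,"tx":0.002,"ty":0.002,"tz":0.005,"ax":0,"ay":0,"az":-0.003},
  {"jaw":0,"tx":0.002,"ty":0.002,"tz":0.005,"ax":0,"ay":0,"az":-0.003},
  {"jaw":0,"tx":0.002,"ty":0.002,"tz":0.005,"ax":0,"ay":0,"az":-0.003},
  {"jaw":0,"tx":0.002,"ty":0.002,"tz":0.005,"ax":0,"ay":0,"az":-0.003},
])

```text
time: 29.4
tool_pos: [0.5172, 0.4215, 0.0514]
ee_rot: [3.14, 0.002, 2.828]
wrist_force: [-1.8, -1.1, 0.9]
width: 0.0136
```

Call:
step_arm([
  {"jaw":0,"tx":0,"ty":0,"tz":-0.02,"ax":0,"ay":0,"az":0},
  {"jaw":0,"tx":0,"ty":0,"tz":-0.05,"ax":0,"ay":0,"az":0},
  {"jaw":0,"tx":0,"ty":0,"tz":-0.09,"ax":0,"ay":0,"az":0},
  {"jaw":0,"tx":0,"ty":0,"tz":-0.12,"ax":0,"ay":0,"az":0},
  {"jaw":0,"tx":0,"ty":0,"tz":-0.12,"ax":0,"ay":0,"az":0},
])

```text
time: 29.9
tool_pos: [0.5191, 0.4232, 0.1773]
ee_rot: [3.131, 0.009, 2.828]
wrist_force: [0.3, 0.2, -1.9]
width: 0.0137
```

```bash
python3 - <<'E'
from h import *
rel(.54,.13,.165,182.7)
rel(.5646,-.0409,.143,182.7)
E
```

```text
t [-0.1103 -0.2726  0.0103] a [ 0.0093  0.0107 -0.3609] rows 5.9 | at [0.5191 0.4232 0.1773] h 162.0 F [ 0.3  0.2 -1.9] w 0.0137 t 29.9
t [-0.1862 -0.4278  0.0313] a [ 0.0093  0.0107 -0.3609] rows 9.4 | at [0.5191 0.4232 0.1773] h 162.0 F [ 0.3  0.2 -1.9] w 0.0137 t 29.9
```

Call:
step_arm([
  {"jaw":0,"tx":-0.01,"ty":-0.025,"tz":0,"ax":0.009,"ay":0.01,"az":-0.04},
  {"jaw":0,"tx":-0.025,"ty":-0.065,"tz":0,"ax":0.009,"ay":0.01,"az":-0.09},
  {"jaw":0,"tx":-0.04,"ty":-0.11,"tz":0,"ax":0.009,"ay":0.01,"az":-0.15},
  {"jaw":0,"tx":-0.055,"ty":-0.155,"tz":0,"ax":0.009,"ay":0.01,"az":-0.21},
  {"jaw":0,"tx":-0.07,"ty":-0.2,"tz":0,"ax":0.009,"ay":0.01,"az":-0.27},
  {"jaw":0,"tx":-0.083,"ty":-0.24,"tz":0,"ax":0.009,"ay":0.01,"az":-0.33},
  {"jaw":0,"tx":-0.09,"ty":-0.265,"tz":0,"ax":0.009,"ay":0.01,"az":-0.361},
  {"jaw":0,"tx":-0.09,"ty":-0.27,"tz":0,"ax":0.009,"ay":0.01,"az":-0.361},
])

```text
time: 30.7
tool_pos: [0.5202, 0.1356, 0.172]
ee_rot: [-3.14, -0.004, -3.098]
wrist_force: [-0.5, 0.7, -4.6]
width: 0.0136
```

```bash
python3 - <<'E'
from h import *
rel(.50,-.0447,.16,182.7)
E
```

```text
t [ 0.028  -0.1792  0.0124] a [-0.0012 -0.0037 -0.0037] rows 3.6 | at [0.5202 0.1356 0.172 ] h -177.5 F [-0.5  0.7 -4.6] w 0.0136 t 30.7
```

Call:
step_arm([
  {"jaw":0,"tx":0.02,"ty":-0.03,"tz":0.004,"ax":0,"ay":-0.004,"az":-0.004},
  {"jaw":0,"tx":0.028,"ty":-0.07,"tz":0.008,"ax":0,"ay":-0.004,"az":-0.004},
  {"jaw":0,"tx":0.028,"ty":-0.11,"tz":0.012,"ax":0,"ay":-0.004,"az":-0.004},
  {"jaw":0,"tx":0.028,"ty":-0.15,"tz":0.012,"ax":0,"ay":-0.004,"az":-0.004},
  {"jaw":0,"tx":0.028,"ty":-0.179,"tz":0.012,"ax":0,"ay":-0.004,"az":-0.004},
  {"jaw":0,"tx":0.028,"ty":-0.179,"tz":0.012,"ax":0,"ay":-0.004,"az":-0.004},
])

```text
time: 31.3
tool_pos: [0.4994, -0.0467, 0.1581]
ee_rot: [-3.14, -0.003, -3.098]
wrist_force: [-0.6, 1.1, -3.5]
width: 0.0137
```

```bash
python3 - <<'E'
from h import *
rel(.585,-.0405,.1444,182.7)
a,_,Q=grab('scene')
save('h2',cv2.resize(a[175:300,180:330],(720,600),interpolation=cv2.INTER_CUBIC))
E
```

```text
t [-0.0858  0.0025  0.0135] a [-0.0014 -0.0025 -0.004 ] rows 1.7 | at [ 0.4994 -0.0467  0.1581] h -177.5 F [-0.6  1.1 -3.5] w 0.0137 t 31.3
```

View pics/h2.png

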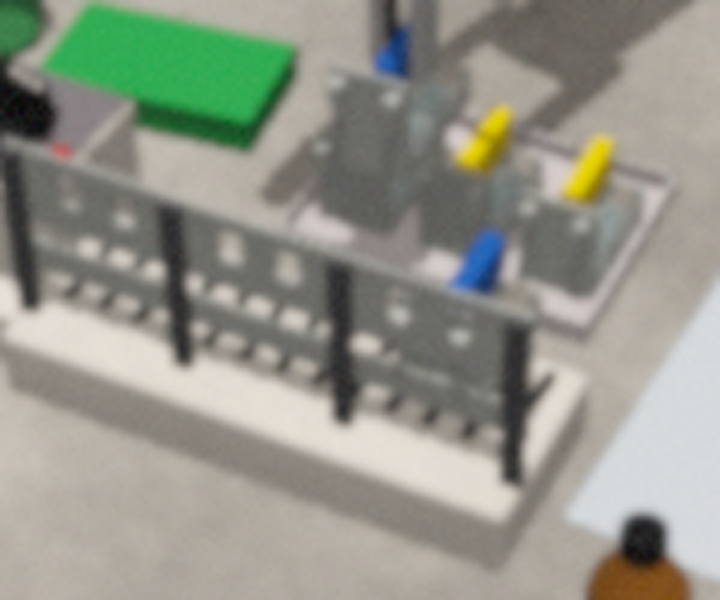

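The first wet carrier hangs with its tabs showing through the bay 0 slots at (398,313) and (460,338). The second is level in the grip near (375,150).

Call:
step_arm([
  {"jaw":0,"tx":-0.02,"ty":0.0025,"tz":0.005,"ax":0,"ay":-0.0025,"az":-0.004},
  {"jaw":0,"tx":-0.045,"ty":0.0025,"tz":0.0135,"ax":0,"ay":-0.0025,"az":-0.004},
  {"jaw":0,"tx":-0.07,"ty":0.0025,"tz":0.0135,"ax":0,"ay":-0.0025,"az":-0.004},
  {"jaw":0,"tx":-0.086,"ty":0.0025,"tz":0.0135,"ax":0,"ay":-0.0025,"az":-0.004},
  {"jaw":0,"tx":-0.1,"ty":0.0025,"tz":0.0135,"ax":0,"ay":-0.0025,"az":-0.004},
  {"jaw":0,"tx":-0.11,"ty":0.0025,"tz":0.0135,"ax":0,"ay":-0.0025,"az":-0.004},
  {"jaw":0,"tx":-0.11,"ty":0.0025,"tz":0.0135,"ax":0,"ay":-0.0025,"az":-0.004},
  {"jaw":0,"tx":-0.11,"ty":0.0025,"tz":0.0135,"ax":0,"ay":-0.0025,"az":-0.004},
])

```text
time: 32.15
tool_pos: [0.6086, -0.0363, 0.1438]
ee_rot: [3.14, -0.002, -3.092]
wrist_force: [-0.4, -0.2, -2.9]
width: 0.0137
```

```bash
python3 - <<'E'
from h import *
rel(.6322,-.0385,.1444,182.7)
E
```

```text
t [-0.0235 -0.0033 -0.0006] a [ 0.0011 -0.0016  0.0027] rows 0.5 | at [ 0.6086 -0.0363  0.1438] h -177.1 F [-0.4 -0.2 -2.9] w 0.0137 t 32.15
```

Call:
step_arm([
  {"jaw":0,"tx":0,"ty":-0.0033,"tz":0,"ax":0,"ay":-0.001,"az":0.003},
  {"jaw":0,"tx":-0.005,"ty":-0.0033,"tz":0,"ax":0,"ay":-0.001,"az":0.003},
  {"jaw":0,"tx":-0.01,"ty":-0.0033,"tz":0,"ax":0,"ay":-0.001,"az":0.003},
  {"jaw":0,"tx":-0.014,"ty":-0.0033,"tz":0,"ax":0,"ay":-0.001,"az":0.003},
  {"jaw":0,"tx":-0.018,"ty":-0.0033,"tz":0,"ax":0,"ay":-0.001,"az":0.003},
  {"jaw":0,"tx":-0.018,"ty":-0.0033,"tz":0,"ax":0,"ay":-0.001,"az":0.003},
])

```text
time: 32.75
tool_pos: [0.6273, -0.0388, 0.1437]
ee_rot: [3.14, -0.0, -3.095]
wrist_force: [0.8, 0.9, -2.5]
width: 0.0131
```

Call:
step_arm([
  {"jaw":0,"tx":-0.002,"ty":0,"tz":0,"ax":0,"ay":0,"az":0},
  {"jaw":0,"tx":-0.004,"ty":0,"tz":0,"ax":0,"ay":0,"az":0},
  {"jaw":0,"tx":-0.006,"ty":0,"tz":0,"ax":0,"ay":0,"az":0},
  {"jaw":0,"tx":-0.006,"ty":0,"tz":0,"ax":0,"ay":0,"az":0},
])

```text
time: 33.15
tool_pos: [0.6332, -0.0384, 0.1435]
ee_rot: [3.14, -0.001, -3.095]
wrist_force: [0.5, -0.3, -2.9]
width: 0.0138
```

```bash
python3 - <<'E'
from h import *
rel(.6322,-.0385,.1444,182.7)
E
```

```text
t [ 0.001  -0.     -0.0009] a [ 0.0012 -0.0011 -0.0003] rows 0.0 | at [ 0.6332 -0.0384  0.1435] h -177.3 F [ 0.5 -0.3 -2.9] w 0.0138 t 33.15
```

Call:
step_arm([
  {"jaw":0,"tx":-0.001,"ty":0,"tz":0,"ax":0,"ay":0,"az":0},
  {"jaw":0,"tx":-0.002,"ty":0,"tz":0,"ax":0,"ay":0,"az":0},
  {"jaw":0,"tx":-0.002,"ty":0,"tz":0,"ax":0,"ay":0,"az":0},
])

```text
time: 33.45
tool_pos: [0.6332, -0.0384, 0.1436]
ee_rot: [3.14, -0.006, -3.095]
wrist_force: [-6.8, -0.7, -1.4]
width: 0.0137
```

Contact. Lower it now.

Call:
step_arm([
  {"jaw":0,"tx":0.0005,"ty":0,"tz":0.004,"ax":0,"ay":-0.004,"az":0},
  {"jaw":0,"tx":0.0005,"ty":0,"tz":0.008,"ax":0,"ay":-0.004,"az":0},
  {"jaw":0,"tx":0.0005,"ty":0,"tz":0.012,"ax":0,"ay":-0.004,"az":0},
  {"jaw":0,"tx":0.0005,"ty":0,"tz":0.014,"ax":0,"ay":-0.004,"az":0},
  {"jaw":0,"tx":0.0005,"ty":0,"tz":0.015,"ax":0,"ay":-0.004,"az":0},
  {"jaw":0,"tx":0.0005,"ty":0,"tz":0.016,"ax":0,"ay":-0.004,"az":0},
])

```text
time: 34.05
tool_pos: [0.633, -0.0383, 0.131]
ee_rot: [3.141, 0.001, -3.095]
wrist_force: [-6.6, 1.4, 11.2]
width: 0.0141
```

Call:
step_arm([
  {"jaw":0.4,"tx":0,"ty":0,"tz":0,"ax":0,"ay":0,"az":0},
  {"jaw":0.4,"tx":0,"ty":0,"tz":0,"ax":0,"ay":0,"az":0},
  {"jaw":0.4,"tx":0,"ty":0,"tz":0,"ax":0,"ay":0,"az":0},
  {"jaw":0.4,"tx":0,"ty":0,"tz":0,"ax":0,"ay":0,"az":0},
  {"jaw":0.4,"tx":0,"ty":0,"tz":-0.04,"ax":0,"ay":0,"az":0},
  {"jaw":0.4,"tx":0,"ty":0,"tz":-0.09,"ax":0,"ay":0,"az":0},
  {"jaw":0.4,"tx":0.05,"ty":0,"tz":-0.1,"ax":0,"ay":0,"az":0},
  {"jaw":0.4,"tx":0.1,"ty":0,"tz":-0.1,"ax":0,"ay":0,"az":0},
])

```text
time: 34.85
tool_pos: [0.5357, -0.0436, 0.2338]
ee_rot: [-3.141, 0.007, -3.094]
wrist_force: [-0.0, 0.9, 0.9]
width: 0.0376
```

Call:
step_arm([
  {"jaw":0.6,"tx":0.05,"ty":0,"tz":0,"ax":0,"ay":0,"az":0.15},
  {"jaw":0.6,"tx":0.1,"ty":0,"tz":0,"ax":0,"ay":0,"az":0.3},
  {"jaw":0.6,"tx":0.15,"ty":0,"tz":0,"ax":0,"ay":0,"az":0.45},
  {"jaw":0.6,"tx":0.2,"ty":0,"tz":0,"ax":0,"ay":0,"az":0.6},
  {"jaw":0.6,"tx":0.23,"ty":0,"tz":0,"ax":0,"ay":0,"az":0.75},
  {"jaw":0.6,"tx":0.23,"ty":0,"tz":0,"ax":0,"ay":0,"az":0.9},
  {"jaw":0.6,"tx":0.23,"ty":0,"tz":0,"ax":0,"ay":0,"az":1.05},
  {"jaw":0.6,"tx":0.23,"ty":0,"tz":0,"ax":0,"ay":0,"az":1.2},
])

```text
time: 35.65
tool_pos: [0.3057, -0.0545, 0.2323]
ee_rot: [3.135, 0.004, 1.982]
wrist_force: [0.7, -0.2, 1.4]
width: 0.0564
```

```bash
python3 - <<'E'
from h import *
im,d,P=grab('top')
for c in 'yb':
  for b in bars(im,P,c): print(c,*b)
m=(P[...,2]>.010)&(P[...,2]<.024)&(P[...,0]<.53)&(P[...,0]>.33)&(np.abs(P[...,1]+.02)<.12)
p=P[m];print('tray',fitrect(p[:,:2]),len(p))
m=(P[...,2]>.125)&(P[...,2]<.16)&(P[...,1]<-.2)&(P[...,1]>-.33)&(P[...,0]>.5)
p=P[m];print('sel',fitrect(p[:,:2]),len(p))
a,_,Q=grab('scene')
A=np.vstack([cv2.resize(im[120:300,180:480],(500,300)),cv2.resize(a[175:300,180:330],(500,300),interpolation=cv2.INTER_CUBIC)])
save('all',A)
rel(.6043,-.2655,.21,77.5)
E
```

```text
y [ 0.4485 -0.088 ] [ 0.4481 -0.0879] 0.0721 (57, 13) 3.5 128
y [ 0.444  -0.0182] [ 0.4439 -0.0182] 0.0725 (59, 13) 2.9 131
y [0.4397 0.0527] [0.4399 0.0527] 0.0726 (57, 13) 2.6 127
b [ 0.6322 -0.0364] [ 0.6318 -0.0365] 0.1492 (58, 13) 2.9 151
b [0.6278 0.0692] [0.6275 0.0691] 0.1492 (58, 13) 2.9 146
tray (array([ 0.44577472, -0.0193364 ]), (216, 156), -87.0) 650
sel (array([ 0.60418842, -0.26291092]), (65, 14), 77.0) 210
t [-0.314   0.1869  0.0243] a [0.0069 0.001  0.6362] rows 7.3 | at [ 0.3058 -0.0544  0.2322] h 114.0 F [ 0.6 -0.7 -0.7] w 0.0567 t 35.75
```

View pics/all.png

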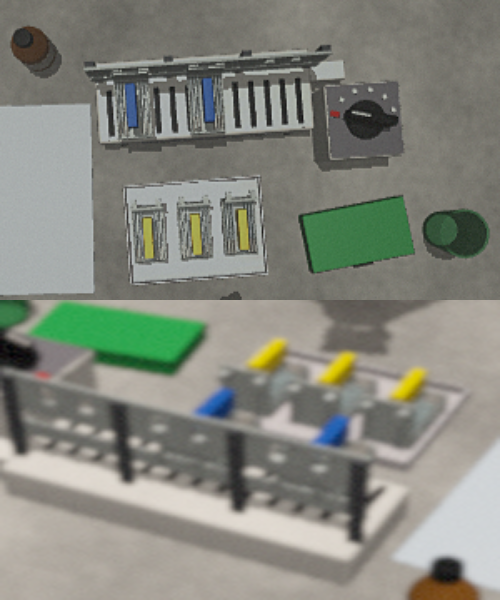

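Both wet carriers hang with tabs through the slots, and the three dry ones stand in the tray. Now the selector goes to setting 3.

Call:
step_arm([
  {"jaw":0.6,"tx":-0.04,"ty":0.024,"tz":0.003,"ax":0.006,"ay":0,"az":0.08},
  {"jaw":0.6,"tx":-0.08,"ty":0.048,"tz":0.006,"ax":0.006,"ay":0,"az":0.16},
  {"jaw":0.6,"tx":-0.12,"ty":0.072,"tz":0.01,"ax":0.006,"ay":0,"az":0.24},
  {"jaw":0.6,"tx":-0.16,"ty":0.096,"tz":0.013,"ax":0.006,"ay":0,"az":0.32},
  {"jaw":0.6,"tx":-0.2,"ty":0.12,"tz":0.016,"ax":0.006,"ay":0,"az":0.4},
  {"jaw":0.6,"tx":-0.24,"ty":0.144,"tz":0.02,"ax":0.006,"ay":0,"az":0.5},
  {"jaw":0.6,"tx":-0.28,"ty":0.167,"tz":0.024,"ax":0.006,"ay":0,"az":0.6},
  {"jaw":0.6,"tx":-0.314,"ty":0.187,"tz":0.024,"ax":0.006,"ay":0,"az":0.636},
])

```text
time: 36.55
tool_pos: [0.6057, -0.2667, 0.2081]
ee_rot: [-3.14, 0.0, 1.354]
wrist_force: [0.6, 0.2, 0.5]
width: 0.0565
```

```bash
python3 - <<'E'
from h import *
rel(.6043,-.2655,.125,77.2)
E
```

```text
t [ 0.0009 -0.0016  0.0831] a [-0.0012  0.0001  0.0065] rows 1.7 | at [ 0.6057 -0.2667  0.2081] h 77.6 F [0.6 0.2 0.5] w 0.0565 t 36.55
```

Call:
step_arm([
  {"jaw":0.6,"tx":0.001,"ty":-0.0015,"tz":0,"ax":0,"ay":0,"az":0.006},
  {"jaw":0.6,"tx":0.001,"ty":-0.0015,"tz":0.04,"ax":0,"ay":0,"az":0.006},
  {"jaw":0.6,"tx":0.001,"ty":-0.0015,"tz":0.075,"ax":0,"ay":0,"az":0.006},
  {"jaw":0.6,"tx":0.001,"ty":-0.0015,"tz":0.082,"ax":0,"ay":0,"az":0.006},
  {"jaw":0.6,"tx":0.001,"ty":-0.0015,"tz":0.082,"ax":0,"ay":0,"az":0.006},
])

```text
time: 37.05
tool_pos: [0.6031, -0.2644, 0.1246]
ee_rot: [-3.137, -0.001, 1.35]
wrist_force: [-0.2, -0.4, 0.7]
width: 0.0567
```

Call:
step_arm([
  {"jaw":0,"tx":0,"ty":0,"tz":0,"ax":0,"ay":0,"az":0},
  {"jaw":0,"tx":0,"ty":0,"tz":0,"ax":0,"ay":0,"az":0},
  {"jaw":0,"tx":0,"ty":0,"tz":0,"ax":0,"ay":0,"az":0},
  {"jaw":0,"tx":0,"ty":0,"tz":0,"ax":0,"ay":0,"az":0},
  {"jaw":0,"tx":0,"ty":0,"tz":0,"ax":0,"ay":0,"az":0},
  {"jaw":0,"tx":0,"ty":0,"tz":0,"ax":0,"ay":0,"az":0},
])

```text
time: 37.65
tool_pos: [0.6044, -0.2649, 0.1252]
ee_rot: [-3.14, -0.001, 1.35]
wrist_force: [1.8, 0.0, 2.2]
width: 0.0139
```

```bash
python3 - <<'E'
from h import *
rel(.6043,-.2655,.125,-12.5)
E
```

```text
t [-0.0007  0.      0.0002] a [-1.500e-03  4.000e-04  1.568e+00] rows 10.5 | at [ 0.6044 -0.2649  0.1252] h 77.3 F [1.8 0.  2.2] w 0.0139 t 37.65
```

Call:
step_arm([
  {"jaw":0,"tx":0,"ty":0,"tz":0,"ax":0,"ay":0,"az":0.14},
  {"jaw":0,"tx":0,"ty":0,"tz":0,"ax":0,"ay":0,"az":0.28},
  {"jaw":0,"tx":0,"ty":0,"tz":0,"ax":0,"ay":0,"az":0.42},
  {"jaw":0,"tx":0,"ty":0,"tz":0,"ax":0,"ay":0,"az":0.56},
  {"jaw":0,"tx":0,"ty":0,"tz":0,"ax":0,"ay":0,"az":0.7},
  {"jaw":0,"tx":0,"ty":0,"tz":0,"ax":0,"ay":0,"az":0.84},
  {"jaw":0,"tx":0,"ty":0,"tz":0,"ax":0,"ay":0,"az":0.98},
  {"jaw":0,"tx":0,"ty":0,"tz":0,"ax":0,"ay":0,"az":1.1},
])

```text
time: 38.45
tool_pos: [0.6051, -0.2655, 0.1252]
ee_rot: [3.141, -0.0, 0.245]
wrist_force: [2.5, -1.4, -1.8]
width: 0.0138
```

```bash
python3 - <<'E'
from h import *
rel(.6044,-.2652,.125,-12.8)
E
```

```text
t [-0.0006 -0.0005  0.0002] a [ 3.000e-04 -5.000e-04  4.679e-01] rows 3.1 | at [ 0.6051 -0.2655  0.1252] h 14.0 F [ 2.5 -1.4 -1.8] w 0.0138 t 38.45
```

Call:
step_arm([
  {"jaw":0,"tx":0,"ty":0,"tz":0,"ax":0,"ay":0,"az":0.14},
  {"jaw":0,"tx":0,"ty":0,"tz":0,"ax":0,"ay":0,"az":0.28},
  {"jaw":0,"tx":0,"ty":0,"tz":0,"ax":0,"ay":0,"az":0.42},
  {"jaw":0,"tx":0,"ty":0,"tz":0,"ax":0,"ay":0,"az":0.47},
  {"jaw":0,"tx":0,"ty":0,"tz":0,"ax":0,"ay":0,"az":0.47},
  {"jaw":0,"tx":0,"ty":0,"tz":0,"ax":0,"ay":0,"az":0.47},
])

```text
time: 39.05
tool_pos: [0.6051, -0.2659, 0.1252]
ee_rot: [3.141, -0.001, -0.225]
wrist_force: [0.7, -0.8, -0.8]
width: 0.0139
```

Call:
step_arm([
  {"jaw":0.6,"tx":0,"ty":0,"tz":0,"ax":0,"ay":0,"az":0},
  {"jaw":0.6,"tx":0,"ty":0,"tz":0,"ax":0,"ay":0,"az":0},
  {"jaw":0.6,"tx":0,"ty":0,"tz":0,"ax":0,"ay":0,"az":0},
  {"jaw":0.6,"tx":0,"ty":0,"tz":-0.05,"ax":0,"ay":0,"az":0},
  {"jaw":0.6,"tx":0,"ty":0,"tz":-0.1,"ax":0,"ay":0,"az":0},
  {"jaw":0.6,"tx":-0.05,"ty":0,"tz":-0.12,"ax":0,"ay":0,"az":0},
  {"jaw":0.6,"tx":-0.1,"ty":0,"tz":-0.12,"ax":0,"ay":0,"az":0},
  {"jaw":0.6,"tx":-0.14,"ty":0,"tz":-0.12,"ax":0,"ay":0,"az":0},
])

```text
time: 39.85
tool_pos: [0.4675, -0.2343, 0.2465]
ee_rot: [3.14, -0.003, -0.224]
wrist_force: [-0.3, -0.3, -0.3]
width: 0.0562
```

Call:
step_arm([
  {"jaw":0.6,"tx":-0.05,"ty":0,"tz":0,"ax":0,"ay":0,"az":0},
  {"jaw":0.6,"tx":-0.08,"ty":0,"tz":0,"ax":0,"ay":0,"az":0},
  {"jaw":0.6,"tx":-0.08,"ty":0,"tz":0,"ax":0,"ay":0,"az":0},
  {"jaw":0.6,"tx":-0.08,"ty":0,"tz":0,"ax":0,"ay":0,"az":0},
])

```text
time: 40.25
tool_pos: [0.3895, -0.2166, 0.2469]
ee_rot: [3.139, -0.005, -0.224]
wrist_force: [0.1, -0.3, -0.1]
width: 0.0562
```

```bash
python3 - <<'E'
from h import *
im,d,P=grab('top')
for c in 'yb':
  for b in bars(im,P,c): print(c,*b)
m=(P[...,2]>.125)&(P[...,2]<.16)&(P[...,1]<-.2)&(P[...,1]>-.33)&(P[...,0]>.55)
p=P[m];print('sel',fitrect(p[:,:2]),len(p))
save('end',np.vstack([cv2.resize(im[120:300,180:480],(500,300)),cv2.resize(im[160:225,360:468],(500,300))]))
rel(.5,-.25,.24,-12)
E
```

```text
y [ 0.4485 -0.0882] [ 0.4482 -0.088 ] 0.0724 (57, 13) 2.2 127
y [ 0.4439 -0.0182] [ 0.444  -0.0182] 0.0723 (60, 13) 3.5 130
y [0.4397 0.0527] [0.4399 0.0527] 0.0724 (57, 13) 2.6 128
b [ 0.6323 -0.0366] [ 0.6319 -0.0365] 0.149 (58, 13) 3.3 149
b [0.6278 0.0692] [0.6277 0.0691] 0.1494 (58, 13) 3.3 146
sel (array([ 0.60413519, -0.26336581]), (66, 15), -12.2) 235
t [0.1146 0.008  0.0071] a [ 0.0019 -0.0045 -0.0143] rows 2.3 | at [ 0.3901 -0.2167  0.2466] h -12.8 F [ 1.6 -0.4 -0.6] w 0.0561 t 40.3
```

View pics/end.png

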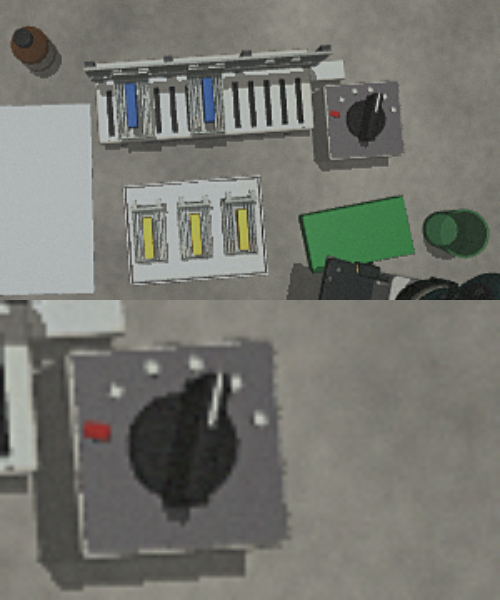

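```bash
python3 - <<'E'
from h import *
im,d,P=grab('top')
K,o,Rm=cam('top')
sub=im.copy().astype(int)
h=cv2.cvtColor(im,cv2.COLOR_RGB2HSV)
red=((h[...,0]<8)|(h[...,0]>172))&(h[...,1]>120)&(h[...,2]>80)
wht=(h[...,2]>165)&(h[...,1]<40)
for nm,m in(('red',red),('white',wht)):
    w=np.zeros(m.shape,bool); w[163:220,370:425]=m[163:220,370:425]
    n,l,st,ce=cv2.connectedComponentsWithStats(w.astype(np.uint8))
    for i in range(1,n):
        if not 2<=st[i,4]<60: continue
        r=Rm@np.array([(ce[i][0]-K[0,2])/K[0,0],(ce[i][1]-K[1,2])/K[1,1],1]); q=o+r*(.1-o[2])/r[2]
        v=q[:2]-[.6043,-.2645]; print(nm,st[i,4],q.round(3),np.linalg.norm(v).round(3),np.degrees(np.arctan2(v[1],v[0])).round(1))
E
```

```text
red 19 [ 0.614 -0.221  0.1  ] 0.044 77.4
white 2 [ 0.655 -0.213  0.1  ] 0.072 45.4
white 4 [ 0.647 -0.273  0.1  ] 0.044 -11.2
white 4 [ 0.646 -0.251  0.1  ] 0.043 17.7
white 6 [ 0.635 -0.209  0.1  ] 0.063 61.5
white 3 [ 0.639 -0.286  0.1  ] 0.041 -32.0
white 4 [ 0.637 -0.294  0.1  ] 0.045 -42.1
white 4 [ 0.634 -0.232  0.1  ] 0.044 47.9
white 4 [ 0.628 -0.283  0.1  ] 0.03 -38.3
white 2 [ 0.618 -0.28   0.1  ] 0.021 -48.6
white 4 [ 0.618 -0.306  0.1  ] 0.043 -71.9
white 6 [ 0.606 -0.21   0.1  ] 0.054 88.7
white 5 [ 0.575 -0.212  0.1  ] 0.06 118.6
```

The red mark is at 77.4° and the dots are at 47.9, 17.7, −11.2, −42.1 and −71.9°. The bar is at −12.2°, which is setting 3. I'm handing in.

```bash
python3 -c "
from bench import *
print(close_job())"
```

```text
the job is handed in; nothing more can be done
None
```

The batch is changed and handed in at about 40 s on the robot's clock. I set the selector to off first and moved three dry carriers from the rail to the tray. I then hung the two wet carriers in bays 0 and 1, pressing each down with about 10 N, and set the selector to 3.

My last checks with the top camera found nothing wrong or in disagreement:
- **Wet carriers:** they hang square, with grip centres at about 0.134 m height, and the scene camera showed their tabs through the slots. They sit about 2 mm higher and 2 mm nearer the rail than the dry ones did, which is inside the limits.
- **Dry carriers:** all three stand upright on the tray floor, about 71 mm to either side of the middle one.
- **Selector:** the handle reads −12.2° and the dot for setting 3 is at −11.2°. It has turned about 89° from off.
- **Bystanders:** the bottle, jar and slide box look untouched in the pictures; I did not measure them again at the end.
- **Arm:** it is clear of everything.

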